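Lock the router-bit caddy into its transport dock

TASK

Put the wooden caddy of router bits away in its bench dock: swing the keeper bar out of the way, set the caddy down in the lane in front of the spring gate, and push it through the gate all the way home against the end stop so that the gate springs shut behind it. Then swing the keeper bar fully shut into its catch behind the caddy. Keep the caddy upright, leave the other things on the bench as they are, and let go of everything.

Things in the scene. Friction and masses are not known exactly. Their poses are not given: they have to be found in the camera images.
- dock: Wooden dock fixed to the bench; place and heading vary. Origin: at bench level on the lane's centre line, below the shut gate. x runs along the lane, the way the caddy is pushed; y to the left of that; z up. All (x, y, z) below are in its frame, in mm. Base board: top at z 8 (the caddy slides on it), x -115 to 195, y -62 to 62. Gate post at (0, 40), radius 6, top z 52; stop pin at (-6, -35), top z 48.
- apron (a point): Centre of the lane's floor in front of the gate, at dock (-57, 0, 8): where a caddy can be set down before pushing. The apron runs x -115 to 0 between two low rails: inner faces y -31 and 31, 8 wide, tops z 16. Behind the gate comes an open-topped pocket, x 0 to 76, with that low rail on the -y side only.
- bay (a point): Dock (135, 0, 8): the caddy's origin when home, its front on the end stop (face at x 185), its rear face at x 85. Bay x 84 to 185: walls with inner faces y -31 and 31 (flared at the mouth), above them hold-down lips z 50 to 56 with a slot y -19 to 19 in which the bits pass. The caddy fits only by sliding in from the gate, not from above.
- catch_top (a point): Top of the keeper's catch block, at dock (66, -50, 48). The block covers x 40 to 80, y -58 to -42; on it a stop lug 14 high at x 75 to 81 and a sprung steel bump.
- gate (a joint): Spring gate angle (rad): 0 shut, grows as it is pushed inward (to dock +x), at most 1.6. Upright aluminium leaf 4 thick, z 14 to 50, from its vertical hinge at dock (0, 40) across the lane to y -28. The spring always shuts it (0.5 N at its free edge when shut, 2 N wide open). It needs the pocket free from x 0 to 70 to shut.
- keeper (a joint): Keeper bar angle about its vertical pivot (rad): 0 fully shut across the lane; grows as the free end swings to dock -x, then +y; at most 2.4. Stiff pivot (0.05 N m), stays where left. Starts part way across, blocking the lane; above 1.75 it clears caddy and bits. The catch's bump resists from about 0.3 down to 0.1 (about 5 N at the knob), then holds it shut; from about 0.03 it clicks home by itself.
- keeper_knob (a point): On the axis of the keeper's upright black knob (16 diameter, 30 tall), halfway up; knob top 94 above the bench, axis 80 from the pivot. Steel bar 16 wide, z 54 to 64, reaching 104 beyond the pivot. A tongue 14 by 20 hangs 28 below the bar, 40 to 60 from the pivot; it stands behind the caddy when shut.
- keeper_pivot (a point): Pivot of the keeper bar, at dock (66, 52, 59), on a post 18 in diameter. At joint value q the knob lies at dock x = 66 - 80 sin q, y = 52 - 80 cos q.
- caddy: The caddy: plain light wood block 100 long (its x axis), 56 wide (y), 38 high, with a row of four steel router bits standing along its middle, up to 60 above its underside (bits up to 22 in diameter, at x -36, -12, 12, 36). About 0.3 kg. Origin: centre of its underside. Either end may go first. Grip it across its width, clear of the rails.
- offcut: Bystander: plain wood offcut of the same size as the caddy (100 x 56 x 38), without bits. Origin: centre of its underside. Caddy and offcut may change places.
- glue: Bystander: white glue bottle, upright, 56 in diameter, 160 tall, standing between the caddy's start and the dock. Origin: centre of its underside.
- driver: Bystander: screwdriver about 200 long lying on the bench on the robot's side of the dock, 26 high, along its x axis, wooden handle towards -x. Origin: middle of its length, on the bench.
- jar: Bystander: glass jar, 72 in diameter, 85 tall, beyond the dock. Origin: centre of its underside.

How it is judged (in metres and radians):
On the way:
1. the caddy is passing through the spring gate: it holds the gate open while it lies flat in the lane (value of joint gate above 0.6 rad and x of caddy in the frame of dock between 0 and 0.08 m and y of caddy in the frame of dock between -0.008 and 0.008 m and z of caddy in the frame of dock below 0.013 m and contact force between caddy and gate above 0.05 N), for 0.1 s.
At the end, for the whole second after the job is handed in: The caddy lies flat and still in the bay, home against the end stop (within 7 mm), the gate is shut (within 0.06 rad), the keeper bar is fully shut in its catch (within 0.04 rad), and everything is released (x of caddy in the frame of dock between 0.128 and 0.14 m and y of caddy in the frame of dock between -0.006 and 0.006 m and z of caddy in the frame of dock between 0.004 and 0.012 m and angle between the x axis of caddy and the x axis of dock, either way round below 0.1 rad and angle between caddy's own z axis and vertical below 0.08 rad and value of joint gate below 0.06 rad and value of joint keeper below 0.04 rad and linear speed of caddy below 0.02 m/s); the robot touches nothing.
It fails at once if a bystander (offcut, glue bottle, screwdriver, jar) is shifted by more than 20 mm (distance of any of offcut, glue, driver, jar from where it was at the start of the episode above 0.02 m).
It fails at once if the glue bottle is tipped (angle between glue's own z axis and vertical above 0.3 rad).
It fails at once if the caddy is tipped by more than 0.5 rad (angle between caddy's own z axis and vertical above 0.5 rad).
It also fails if it takes over 72 s, if anything falls off the work surface, if the arm or the gripper's body presses on something with over 40 N, if the wrist force passes 120 N, or if a joint passes its speed limit or range.

ROBOT

A 6-joint arm with a two-finger parallel gripper is mounted at the origin on the work surface. World frame = base frame: x ahead of the robot, y to its left, z up, the work surface at z = 0. Lengths are in mm, angles in rad, forces in N, time in s.
With the tool pointing down it reaches from about 350 to 875 mm from the base axis. Payload 4.2 kg.
Tool frame: the origin (TCP) lies midway between the tips of the shut fingers; the grasp point (between the pads) lies 19 mm behind it; y points along the fingers, x is the direction in which the jaws open and shut, and the axes are right-handed (so a half turn about y gives the same grasp; the last joint's range is limited). The gripper opens to 85 mm and grips with 20 to 120 N. Pads are 22 mm wide; open, the fingers measure 114 mm over their backs; the gripper's body (76 mm by 85 mm) begins 54 mm behind the grasp point. The pads swing forward as they close: fully open they stand 13 mm farther back than shut.
Start: joints at [-0.975, 0.385, 0.008, 0, -1.194, -0.259], TCP at [206.558, -589.859, 231.312] pointing down, gripper open.
Joint ranges: [-3.14, 3.14], [-1.21, 2.06], [-1.07, 1.41], [-3.16, 2.05], [-2.99, -0.16], [-3.1, 3.1]. Speed limits (rad/s): [2.79, 2.79, 3.14, 3.14, 3.14, 3.14].

INTERFACE

Orientations are given as a unit quaternion [x, y, z, w].
In Python, from bench import read_state, get_image, job_done gives the robot as it stands.
- The arm moves only by the tool play_rows, never from a script. Its argument "series" is a list of rows, each a list of 7 numbers: the shift along the tool's x, y, z in m, then the turn, a rotation vector about the tool's x, y, z in rad, then the finger opening in m, from 0 to 0.0854. In form: [[x, y, z, wx, wy, wz, claw], ...]. A call has 1 to 10 rows; each row shifts and turns the pose as measured when the row begins, along the tool's axes as they then stand; what a row does not reach is not made up. A row lasts 1/10 s, in which the tool goes at most 50 mm and 8.59 degrees, less where a joint would pass 70% of its speed; a pose out of reach is approached as far as the arm can. A call with a gripper value outside its range is refused whole. The fingers move at their own pace and stop on an object; the grip force is fixed at half the most. Time passes only in rows, so rows that do not move let the fingers close. It gives the time, the measured TCP pose, the force and the opening at its end, in the units of the state.
- read_state(): the state, without advancing time (a new reading comes with each control period).
- get_image(name): name is "scene" or "side" or "wrist"; returns a dict with "color" (384x512x3 uint8, red, green, blue), "intrinsics" (3x3 intrinsics, pixels), "origin" and "orientation" of the camera in the world. Camera axes: x right, y down, z forward; pixel columns grow to the right and rows downward; lengths in mm; the calibration is good to about 2 mm. A picture is of the moment at which its call begins. There is no depth.
- job_done(): hands the job in, once; it reports no verdict.
The state is a dict: "clock": time; "joints": joint angles; "joint_vel": joint speeds; "joint_efforts": joint torques, N m; "position": TCP position; "ee_rot": TCP orientation; "contact_force": force on the tool from outside, world axes, zero at the start; "wrist_torque": the same for the moment, N m; "gripper_width": finger opening in mm.
Only numpy, scipy, OpenCV 4.12 (cv2) and the standard library are available. Lean on these libraries where they do the work, as an engineer would, in place of code of your own. Each camera call takes 0.05 s, during which the arm holds its last target. There are 200 camera calls.

## Working session

There is one attempt and no reset: what is moved stays moved. The work goes in short steps, Python scripts to look and compute and a tool call to move; the robot and the scene stay as the last step left them, time stands still between calls to the robot, and variables do not carry over. Pictures are saved under pics/ and viewed, about 8 in all and at most 12, crops included, and the job is handed in when it is done.

Besides the shell and the picture viewer there is one more tool, called after "Request:" by a JSON object that holds its "op" and its "data", one argument or row to a line. play_rows: Moves the arm, as the interface text tells. Its arguments: {"type":"object","properties":{"series":{"type":"array","items":{"type":"array","items":{"type":"number"}}}},"required":["series"]}

```bash
mkdir -p pics; ls; cat > h.py <<'E'
import numpy as np,cv2,json
from scipy.spatial.transform import Rotation as R
from bench import read_state,get_image,job_done
def snap(n,tag):
    im=get_image(n); cv2.imwrite(f'pics/{tag}.png',im['color'][:,:,::-1])
    json.dump({k:np.asarray(im[k]).tolist() for k in('intrinsics','origin','orientation')},open(f'pics/{tag}.json','w')); return im
def cam(tag):
    c=json.load(open(f'pics/{tag}.json')); o=np.array(c['orientation'])
    r=R.from_quat(o) if o.shape==(4,) else R.from_matrix(o)
    return np.array(c['intrinsics']),np.array(c['origin']),r
def px2w(tag,u,v,z):
    K,o,r=cam(tag); d=r.apply(np.linalg.inv(K)@[u,v,1]); return o+d*(z-o[2])/d[2]
def w2px(tag,p):
    K,o,r=cam(tag); q=(K@r.inv().apply(np.atleast_2d(p)-o).T).T; return q[:,:2]/q[:,2:]
E
python3 - <<'E'
from h import *
print(read_state())
for n in('scene','side','wrist'):
    im=snap(n,n+'0'); print(n,im['intrinsics'],im['origin'],im['orientation'])
a=[cv2.imread(f'pics/{n}0.png') for n in('scene','side')]
cv2.imwrite('pics/s0b.png',cv2.resize(a[0],(800,600),interpolation=cv2.INTER_CUBIC))
cv2.imwrite('pics/d0b.png',cv2.resize(a[1],(800,600),interpolation=cv2.INTER_CUBIC))
E
```

```text
pics
{'clock': 0.0, 'joints': array([-9.75417132e-01,  3.85556267e-01,  6.62617715e-03, -5.01157516e-04,
       -1.19400248e+00, -2.58619460e-01]), 'joint_vel': array([-0.00011536,  0.00116967,  0.00267592, -0.00037616,  0.00024312,
        0.00035178]), 'joint_efforts': array([-1.70329713e-05, -3.92285657e+01,  1.88404298e+01,  4.18599442e+00,
       -4.51949338e-03, -1.79186287e-06]), 'position': array([ 206.35523425, -589.33087374,  230.22157842]), 'ee_rot': array([ 0.40853966,  0.57710244, -0.57626414, -0.4098387 ]), 'contact_force': array([ 0.45720558, -0.71825561, -0.08128413]), 'wrist_torque': array([-0.01591524,  0.01772541, -0.01576962]), 'gripper_width': 85.21512693649284}
scene [[406.39361064   0.         257.24243636]
 [  0.         406.39361064 195.86602381]
 [  0.           0.           1.        ]] [1093.92240906 -486.82315327  555.64711839] [ 0.79502206  0.39900527 -0.19825538 -0.41161818]
side [[414.09912544   0.         250.42893177]
 [  0.         414.09912544 192.61618549]
 [  0.           0.           1.        ]] [546.95060266 510.43262482 675.08645926] [-0.02069208  0.91703889 -0.39788493  0.01729439]
wrist [[317.08266787   0.         254.94775926]
 [  0.         317.08266787 188.75471747]
 [  0.           0.           1.        ]] [ 130.21613165 -616.75450158  373.79640336] [0.57143016 0.80495114 0.1306542  0.09192775]
```

View pics/s0b.png

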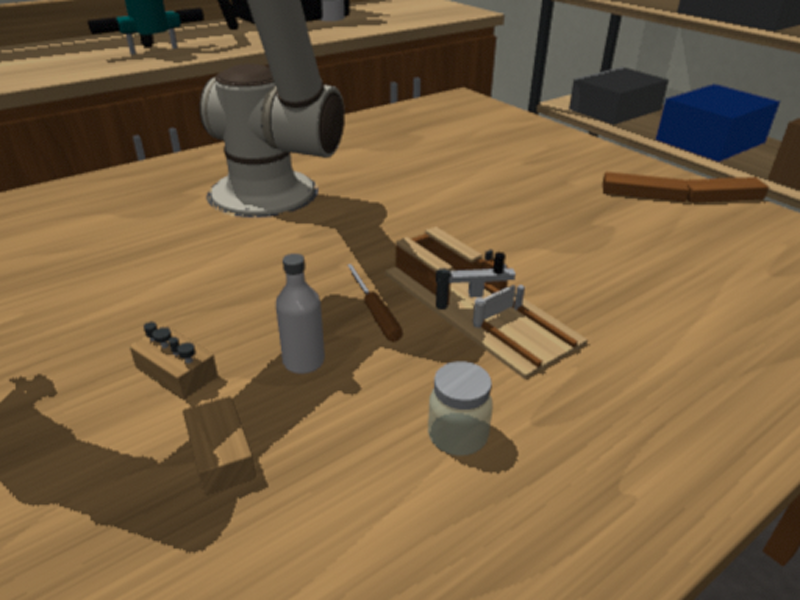

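View pics/d0b.png

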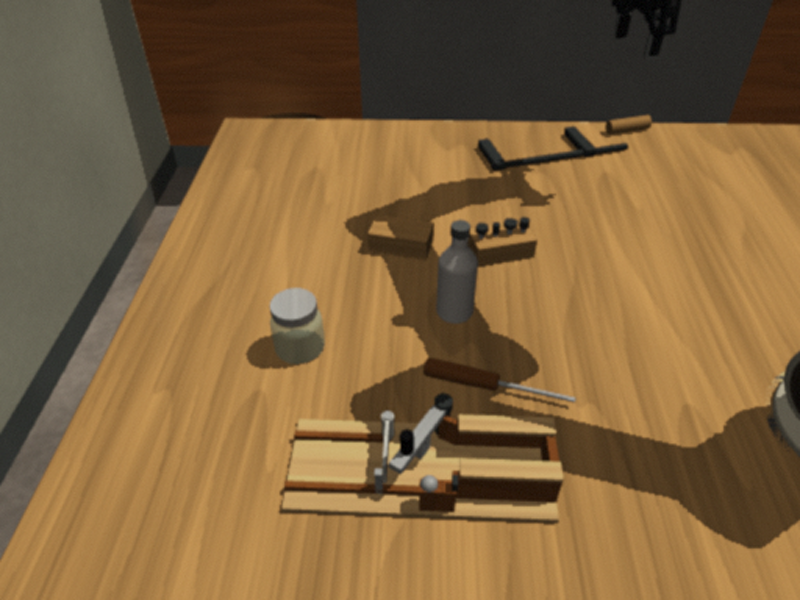

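```bash
cat > fit.py <<'E'
from h import *
from scipy.optimize import least_squares
s=1.5625
def pose(p,P): 
    P=np.atleast_2d(np.array(P,float)); c,n=np.cos(p[2]),np.sin(p[2])
    return np.c_[p[0]+c*P[:,0]-n*P[:,1],p[1]+n*P[:,0]+c*P[:,1],P[:,2]]
def fit(obs,p0):
    f=lambda p:np.concatenate([(w2px(t,pose(p,[P]))[0]-np.array(uv)/s) for t,P,uv in obs])
    r=least_squares(f,p0,loss='soft_l1'); return r.x,r.fun.reshape(-1,2)
E
python3 - <<'E'
from fit import *
obs=[('side0',(-115,-62,8),(283,511)),('side0',(195,-62,8),(557,519)),('side0',(0,40,52),(388,416)),
('scene0',(-115,-62,8),(586,342)),('scene0',(-115,62,8),(529,374))]
p,e=fit(obs,[500,0,3.14]); print(p,e.round(1))
q=least_squares(lambda q:(w2px('side0',pose(p,[[66-80*np.sin(q[0]),52-80*np.cos(q[0]),94]]))[0]-np.array([407,433])/s),[.7]);print('q',q.x,q.fun)
for n,uv,z in(('glue',(302,362),0),('jar',(460,445),0)): print(n,px2w('scene0',uv[0]/s,uv[1]/s,z))
for uv in((133,346),(180,392),(216,366),(170,330)): print('cad',px2w('scene0',uv[0]/s,uv[1]/s,38))
for uv in((475,243),(535,238),(475,265),(535,258)): print('cadS',px2w('side0',uv[0]/s,uv[1]/s,38 if uv[1]<250 else 0))
# overlays
def box(x0,x1,y0,y1,z): return [(x0,y0,z),(x1,y0,z),(x1,y1,z),(x0,y1,z)]
for t,(u0,v0,w) in {'side0':(170,240,200),'scene0':(240,130,150)}.items():
    im=cv2.imread(f'pics/{t}.png'); k=4
    im=cv2.resize(im,None,fx=k,fy=k,interpolation=cv2.INTER_CUBIC)
    for b,c in((box(-115,195,-62,62,8),(0,0,255)),(box(40,80,-58,-42,48),(0,255,0)),(box(84,185,-19,19,56),(255,0,0)),([(0,40,52)],(255,0,255)),([(0,40,50),(0,-28,50)],(255,255,0))):
        uv=(w2px(t,pose(p,b))+.5)*k
        cv2.polylines(im,[np.int32(uv)],True,c,1); 
    im=im[v0*k:(v0+112)*k,u0*k:(u0+w)*k]
    cv2.imwrite(f'pics/ov_{t}.png',im[:600,:800])
E
```

```text
[585.99609013  83.6957628   -3.13154378] [[-1.4 -0.5]
 [ 1.3 -0.1]
 [-1.  -0.5]
 [ 1.8 -3.6]
 [-1.1 -1.3]]
q [0.54227951] [-0.57499197  1.07260913]
glue [ 503.68564262 -198.48484445    0.        ]
jar [ 738.60910256 -125.10356164    0.        ]
cad [ 389.90774002 -375.98603693   38.        ]
cad [ 506.85347862 -359.78839583   38.        ]
cad [ 488.35354755 -307.01617689   38.        ]
cad [ 385.18506686 -326.01344262   38.        ]
cadS [ 465.86104281 -309.3048353    38.        ]
cadS [ 369.58785727 -325.37263396   38.        ]
cadS [ 463.4755142  -300.38556011    0.        ]
cadS [ 364.8720963  -321.52988078    0.        ]
```

View pics/ov_side0.png

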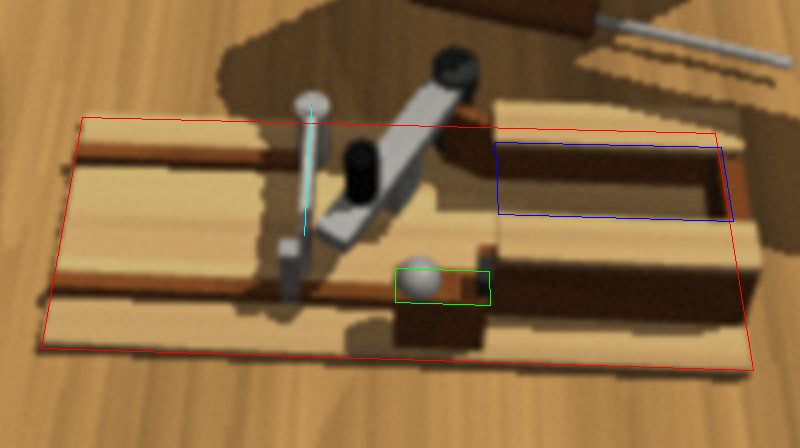

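The scene view shows the caddy at about (175,360), the glue bottle at (302,320) and the offcut at (220,445). The side crop shows the dock overlay within 1–2 px. The lane points towards the robot, and the keeper is at about 0.54 with its knob at crop pixel (362,170). Next I'll move above the caddy and use the wrist camera.

```bash
cat > plan.py <<'E'
from h import *
def tcp():
    s=read_state(); return np.array(s['position']),R.from_quat(s['ee_rot']),s
def Rdown(phi): c,n=np.cos(phi),np.sin(phi); return R.from_matrix(np.array([[c,0,-n],[n,0,c],[0,-1,0]]))
def plan(wps,claw,vmax=45,wmax=7.5,start=None):
    """wps: list of (x,y,z,phi) ; prints rows"""
    p,r,s=tcp(); 
    if start is not None: p,r=np.array(start[:3],float),Rdown(start[3])
    rows=[]
    for x,y,z,phi in wps:
        g=np.array([x,y,z]); 
        rv=(r.inv()*Rdown(phi)).as_rotvec()
        n=int(max(1,np.ceil(np.linalg.norm(g-p)/vmax),np.ceil(np.degrees(np.linalg.norm(rv))/wmax)))
        d=(g-p)/n
        for i in range(n):
            t=r.inv().apply(d)/1000; rows.append([round(float(v),4) for v in t]+[round(float(v),3) for v in rv/n]+[claw]); r=r*R.from_rotvec(rv/n)
        p=g
    for i in range(0,len(rows),10): print(json.dumps(rows[i:i+10]))
def show():
    p,r,s=tcp(); m=r.as_matrix()
    print('tcp',p.round(1),'phi',np.arctan2(m[1,0],m[0,0]).round(3),'tilt',np.degrees(np.arccos(-m[2,1])).round(2),'j',s['joints'].round(2),'F',s['contact_force'].round(1),'w',round(s['gripper_width'],1),'t',s['clock'])
E
python3 - <<'E'
from plan import *
show(); p,r,s=tcp(); m=r.as_matrix();phi=np.arctan2(m[1,0],m[0,0])
for P in((190,355),(235,402),(215,490)): print(px2w('scene0',P[0]/1.5625,P[1]/1.5625,38))
for ph in(.165-np.pi/2,.165+np.pi/2): print(ph,phi)
for z in (300,): plan([(400,-345,300,.165-np.pi/2 if abs(phi+1.4)<1.6 else .165+np.pi/2)],.085)
# wrist cam in tool frame
K,o,rc=cam('wrist0'); print(r.inv().apply(o-p),(r.inv()*rc).as_matrix()[:,2])
E
```

```text
tcp [ 206.4 -589.4  230.5] phi 1.907 tilt 0.1 j [-0.98  0.39  0.01 -0.   -1.19 -0.26] F [ 0.8  0.  -0.8] w 85.1 t 0.15
[ 449.5562939  -324.56376572   38.        ]
[ 560.0642289  -315.36372017   38.        ]
[ 662.66391205 -384.68645088   38.        ]
-1.4057963267948965 1.9074578242473215
1.7357963267948966 1.9074578242473215
[[0.0209, -0.0087, -0.0329, -0.0, 0.021, 0.0, 0.085], [0.0216, -0.0087, -0.0325, -0.0, 0.021, 0.0, 0.085], [0.0223, -0.0087, -0.032, -0.0, 0.021, 0.0, 0.085], [0.0229, -0.0087, -0.0315, -0.0, 0.021, 0.0, 0.085], [0.0236, -0.0087, -0.031, -0.0, 0.021, 0.0, 0.085], [0.0243, -0.0087, -0.0305, -0.0, 0.021, 0.0, 0.085], [0.0249, -0.0087, -0.03, -0.0, 0.021, 0.0, 0.085], [0.0255, -0.0087, -0.0294, -0.0, 0.021, 0.0, 0.085]]
[  -0.35469924 -143.32722566   80.9599367 ] [-4.72844219e-04  9.48923876e-01 -3.15504760e-01]
```

Request:
{"op": "play_rows", "data": {
  "series": [
    [0.021,-0.009,-0.033,0,0.021,0,0.085],
    [0.0215,-0.009,-0.0325,0,0.021,0,0.085],
    [0.022,-0.009,-0.032,0,0.021,0,0.085],
    [0.023,-0.009,-0.0315,0,0.021,0,0.085],
    [0.0235,-0.009,-0.031,0,0.021,0,0.085],
    [0.024,-0.009,-0.0305,0,0.021,0,0.085],
    [0.025,-0.009,-0.03,0,0.021,0,0.085],
    [0.0255,-0.009,-0.0295,0,0.021,0,0.085]
  ]
}}

```text
clock: 0.95
position: [403.6, -339.3, 299.6]
ee_rot: [0.456, 0.537, -0.535, -0.465]
contact_force: [-0.1, -0.6, 0.5]
gripper_width: 85.0
```

```bash
python3 - <<'E'
from plan import *
show(); snap('wrist','w1'); im=cv2.imread('pics/w1.png'); cv2.imwrite('pics/w1b.png',cv2.resize(im,(800,600),interpolation=cv2.INTER_CUBIC))
plan([(600,90,330,1.5708)],.085)
E
```

```text
tcp [ 403.6 -339.3  299.6] phi 1.722 tilt 0.72 j [-0.39  0.18 -0.1  -0.01 -1.3  -1.02] F [-0.1 -0.6  0.5] w 85.0 t 0.95
[[0.0356, -0.0023, -0.0233, -0.0, 0.014, 0.001, 0.085], [0.036, -0.0023, -0.0228, -0.0, 0.014, 0.001, 0.085], [0.0363, -0.0024, -0.0223, -0.0, 0.014, 0.001, 0.085], [0.0366, -0.0024, -0.0218, -0.0, 0.014, 0.001, 0.085], [0.0369, -0.0024, -0.0213, -0.0, 0.014, 0.001, 0.085], [0.0372, -0.0024, -0.0207, -0.0, 0.014, 0.001, 0.085], [0.0375, -0.0025, -0.0202, -0.0, 0.014, 0.001, 0.085], [0.0378, -0.0025, -0.0197, -0.0, 0.014, 0.001, 0.085], [0.038, -0.0025, -0.0192, -0.0, 0.014, 0.001, 0.085], [0.0383, -0.0025, -0.0186, -0.0, 0.014, 0.001, 0.085]]
[[0.0385, -0.0026, -0.0181, -0.0, 0.014, 0.001, 0.085]]
```

View pics/w1b.png

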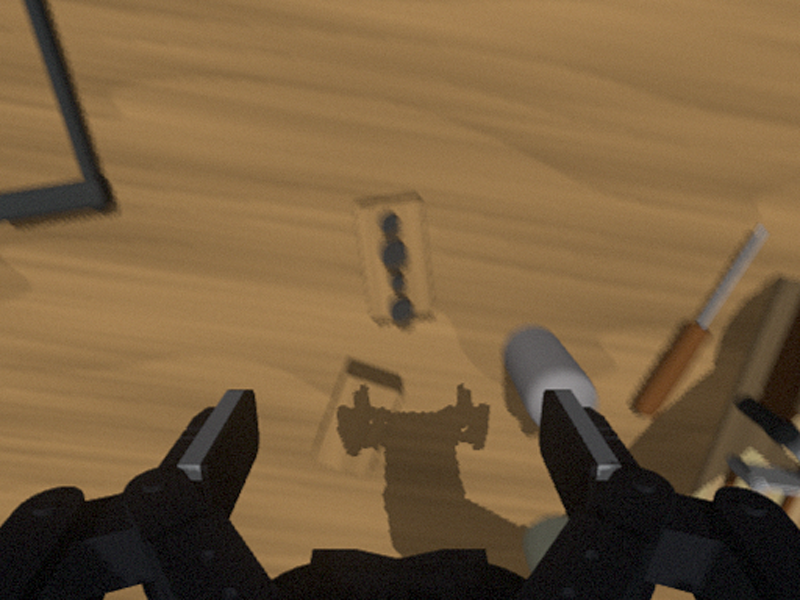

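The caddy's top spans (357,203) to (435,320), with the offcut end at (375,372), clear of it. Next is the dock.

Request:
{"op": "play_rows", "data": {
  "series": [
    [0.036,-0.003,-0.023,0,0.014,0,0.085],
    [0.036,-0.003,-0.023,0,0.014,0,0.085],
    [0.0365,-0.003,-0.022,0,0.014,0,0.085],
    [0.0365,-0.003,-0.022,0,0.014,0,0.085],
    [0.037,-0.003,-0.021,0,0.014,0,0.085],
    [0.037,-0.003,-0.021,0,0.014,0,0.085],
    [0.0375,-0.003,-0.02,0,0.014,0,0.085],
    [0.038,-0.003,-0.02,0,0.014,0,0.085],
    [0.038,-0.003,-0.019,0,0.014,0,0.085],
    [0.038,-0.003,-0.019,0,0.014,0,0.085]
  ]
}}

```text
clock: 2.0
position: [586.9, 65.1, 333.8]
ee_rot: [0.494, 0.503, -0.501, -0.502]
contact_force: [1.0, -0.5, -0.3]
gripper_width: 85.2
```

```bash
python3 - <<'E'
from plan import *
show(); snap('wrist','w2'); im=cv2.imread('pics/w2.png'); cv2.imwrite('pics/w2b.png',cv2.resize(im,(800,600),interpolation=cv2.INTER_CUBIC))
s=1.5625
c=np.array([px2w('w1',u/s,v/s,38)[:2] for u,v in((357,203),(422,200),(435,318),(370,322))]);print(c.round(1),c.mean(0),'len',np.linalg.norm((c[0]+c[1]-c[2]-c[3])/2),'wid',np.linalg.norm((c[0]+c[3]-c[1]-c[2])/2)); d=(c[3]+c[2]-c[0]-c[1]);print(np.arctan2(d[1],d[0]))
E
```

```text
tcp [586.9  65.1 333.8] phi 1.577 tilt 0.67 j [ 0.38  0.28  0.11 -0.01 -1.4  -1.94] F [ 1.  -0.5 -0.3] w 85.2 t 2.0
[[ 382.3 -374.2]
 [ 372.  -322.4]
 [ 471.2 -294.3]
 [ 483.2 -350. ]] [ 427.16890366 -335.21928061] len 103.38892784493315 wid 54.89386300843015
0.25591875490510635
```

View pics/w2b.png

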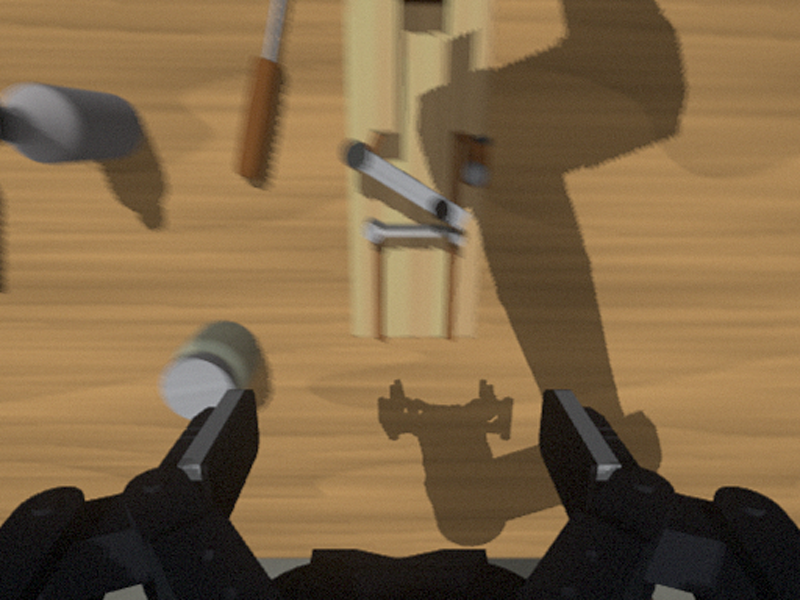

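```bash
python3 - <<'E'
from fit import *
obs=[('side0',(-115,-62,8),(283,511)),('side0',(195,-62,8),(557,519)),('side0',(0,40,52),(388,416)),('side0',(-115,62,8),(297,421)),
('scene0',(-115,-62,8),(586,342)),('scene0',(-115,62,8),(529,374))]
w=[('w2',(-115,-62,8),(474,336)),('w2',(-115,62,8),(350,337)),('w2',(0,40,52),(373,231)),('w2',(66,-58,48),(0,0))][:3]
for o in(obs,w,obs+w):
    p,e=fit(o,[586,83,-3.13]); print(p.round(3),e.round(1).tolist())
for t,uv in(('w2',(441,208)),('side0',(407,433))):
    k=px2w(t,uv[0]/s,uv[1]/s,94); d=R.from_euler('z',-p[2]).apply(k-[p[0],p[1],0]); print('knob',k.round(1),d.round(1),np.arctan2(66-d[0],52-d[1]),np.hypot(66-d[0],52-d[1]))
for uv,P in(((357,153),(66,52,70)),((475,174),(57,-50,50))): print(w2px('w2',pose(p,[P]))*s,uv)
im=cv2.imread('pics/w2.png');k=5;im=cv2.resize(im,None,fx=k,fy=k,interpolation=cv2.INTER_CUBIC)
for b in([(-115,-62,8),(195,-62,8),(195,62,8),(-115,62,8)],[(40,-58,48),(80,-58,48),(80,-42,48),(40,-42,48)],[(0,40,50),(0,-28,50)],[(84,-19,56),(185,-19,56),(185,19,56),(84,19,56)]):
    cv2.polylines(im,[np.int32((w2px('w2',pose(p,b))+.5)*k)],True,(0,0,255),1)
cv2.imwrite('pics/w2ov.png',im[70*k:220*k-150,210*k:320*k])
E
```

```text
[585.982  83.942  -3.13 ] [[-1.3, -0.3], [1.4, -0.2], [-1.0, -0.3], [0.0, -0.4], [1.8, -3.7], [-0.9, -1.4]]
[588.713  84.774  -3.155] [[-0.5, 0.2], [1.5, -1.5], [-0.3, 0.5]]
[587.583  83.653  -3.137] [[-2.4, -0.9], [0.3, 0.4], [-1.7, -0.5], [-0.5, -0.8], [2.3, -3.0], [-0.9, -0.9], [0.2, -1.1], [2.1, -1.5], [-1.2, 0.2]]
knob [561.4  99.6  94. ] [ 26.1 -16.   94. ] 0.5303150976447298 78.86297516052625
knob [560.2  97.8  94. ] [ 27.3 -14.2  94. ] 0.5288799614034301 76.71733079476418
[[353.72823988 152.94680408]] (357, 153)
[[477.81602613 163.38723674]] (475, 174)
```

View pics/w2ov.png

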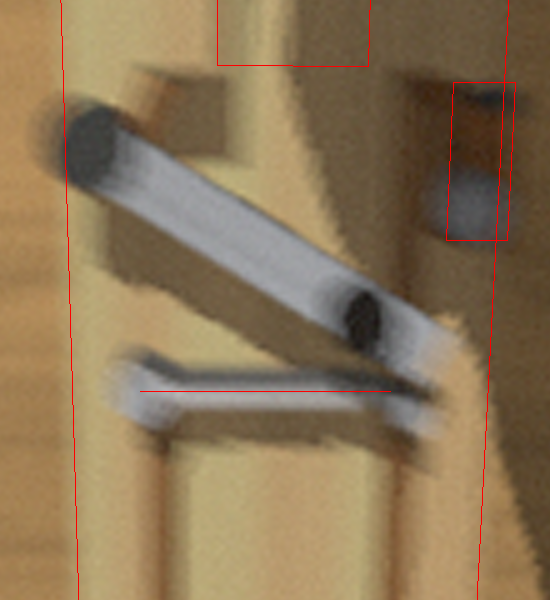

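The wrist shot is motion-blurred because it was taken while the arm was still settling. I'll step closer, hold still and re-measure.

Request:
{"op": "play_rows", "data": {
  "series": [
    [0.008,0.025,0.008,0,0,0,0.04],
    [0.008,0.025,0.008,0,0,0,0.04],
    [0,0.025,0.008,0,0,0,0.04],
    [0,0,0,0,0,0,0.04],
    [0,0,0,0,0,0,0.04],
    [0,0,0,0,0,0,0.04]
  ]
}}

```text
clock: 2.65
position: [566.6, 90.6, 255.4]
ee_rot: [0.492, 0.505, -0.502, -0.5]
contact_force: [-0.7, 0.1, 0.5]
gripper_width: 40.0
```

```bash
python3 - <<'E'
from plan import *
show(); snap('wrist','w3'); im=cv2.imread('pics/w3.png'); cv2.imwrite('pics/w3b.png',cv2.resize(im,(800,600),interpolation=cv2.INTER_CUBIC))
E
```

```text
tcp [566.6  90.6 255.4] phi 1.586 tilt 0.65 j [ 0.43  0.28 -0.08 -0.01 -1.21 -1.99] F [-0.7  0.1  0.5] w 40.0 t 2.65
```

View pics/w3b.png

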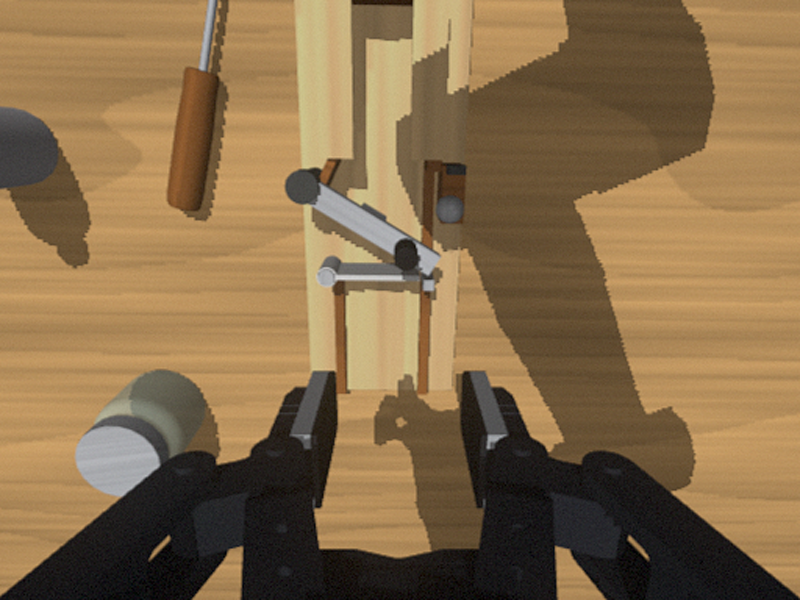

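```bash
python3 - <<'E'
from fit import *
w=[('w3',(84,19,56),(352,160)),('w3',(84,-19,56),(413,159)),('w3',(-115,31,16),(347,391)),('w3',(-115,-31,16),(418.5,391)),('w3',(-115,-62,8),(454,390))]
p,e=fit(w,[586,83,-3.13]); print(p.round(3),e.round(1).tolist())
np.save('dock.npy',p)
for P in((0,40,52),(-6,-35,48),(66,52,64),(66,52,72),(57,-50,52)): print(P,(w2px('w3',pose(p,[P]))*s).round())
for q in(.5,.54,.58): print(q,(w2px('w3',pose(p,[(66-80*np.sin(q),52-80*np.cos(q),z) for z in(64,94)]))*s).round().tolist())
im=cv2.imread('pics/w3.png');k=5;im=cv2.resize(im,None,fx=k,fy=k,interpolation=cv2.INTER_CUBIC)
E
```

```text
[587.284  80.978  -3.138] [[1.4, -1.1], [-1.2, -0.0], [0.3, 1.2], [0.1, 1.5], [-0.5, -0.6]]
(0, 40, 52) [[328. 277.]]
(-6, -35, 48) [[430. 284.]]
(66, 52, 64) [[304. 186.]]
(66, 52, 72) [[302. 188.]]
(57, -50, 52) [[455. 199.]]
0.5 [[409.0, 244.0], [410.0, 254.0]]
0.54 [[406.0, 248.0], [407.0, 259.0]]
0.58 [[404.0, 252.0], [405.0, 263.0]]
```

```bash
cat >> plan.py <<'E'
D=np.load('dock.npy') if __import__('os').path.exists('dock.npy') else None
def dk(x,y,z,a=None):
    c,n=np.cos(D[2]),np.sin(D[2]); phi=None if a is None else (a+D[2])%(2*np.pi)
    return (D[0]+c*x-n*y,D[1]+n*x+c*y,z,phi if phi is None or phi<4 else phi-np.pi)
def kn(q,z,a=None): # tcp on knob circle, jaw along tangent
    return dk(66-80*np.sin(q),52-80*np.cos(q),z,(np.pi-q if a is None else a)+np.pi)
def todock():
    p=tcp()[0]; print('in dock',R.from_euler('z',-D[2]).apply(p-[D[0],D[1],0]).round(1))
E
python3 - <<'E'
from plan import *
print(kn(.55,70),kn(2.1,70)); plan([kn(.55,140),kn(.55,70)],.04,vmax=30)
E
```

```text
(np.float64(563.0461267516524), np.float64(97.1013074415249), 70, np.float64(2.5948551468851386)) (np.float64(590.6420251674358), np.float64(-11.39888884745045), 70, np.float64(1.0448551468851388))
[[0.0007, 0.0145, 0.0005, 0.0, -0.126, 0.001, 0.04], [0.0007, 0.0145, 0.0004, 0.0, -0.126, 0.001, 0.04], [0.0008, 0.0145, 0.0003, 0.0, -0.126, 0.001, 0.04], [0.0008, 0.0145, 0.0001, 0.0, -0.126, 0.001, 0.04], [0.0009, 0.0145, 0.0, 0.0, -0.126, 0.001, 0.04], [0.0009, 0.0145, -0.0001, 0.0, -0.126, 0.001, 0.04], [0.0009, 0.0145, -0.0002, 0.0, -0.126, 0.001, 0.04], [0.0009, 0.0145, -0.0003, 0.0, -0.126, 0.001, 0.04], [0.0, 0.0233, 0.0, 0.0, 0.0, -0.0, 0.04], [0.0, 0.0233, 0.0, 0.0, 0.0, -0.0, 0.04]]
[[0.0, 0.0233, 0.0, 0.0, 0.0, -0.0, 0.04]]
```

Request:
{"op": "play_rows", "data": {
  "series": [
    [0.0007,0.0145,0.0005,0,-0.126,0.001,0.04],
    [0.0007,0.0145,0.0004,0,-0.126,0.001,0.04],
    [0.0008,0.0145,0.0003,0,-0.126,0.001,0.04],
    [0.0008,0.0145,0,0,-0.126,0.001,0.04],
    [0.0009,0.0145,0,0,-0.126,0.001,0.04],
    [0.0009,0.0145,0,0,-0.126,0.001,0.04],
    [0.0009,0.0145,0,0,-0.126,0.001,0.04],
    [0.0009,0.0145,0,0,-0.126,0.001,0.04],
    [0,0,0,0,0,0,0.04]
  ]
}}

```text
clock: 3.6
position: [575.2, 97.3, 150.0]
ee_rot: [0.187, 0.691, -0.677, -0.17]
contact_force: [-0.3, -0.8, -0.3]
gripper_width: 40.3
```

```bash
python3 - <<'E'
from plan import *
show();todock(); plan([kn(.55,70)],.04,vmax=25); g=kn(.55,70)
plan([kn(q,70) for q in np.linspace(.55,2.2,14)[1:]],.03,vmax=50,wmax=9,start=g)
E
```

```text
tcp [575.2  97.3 150. ] phi 2.631 tilt 1.8 j [ 0.45  0.37 -0.23  0.   -0.93 -0.96] F [-0.3 -0.8 -0.3] w 40.3 t 3.6
in dock [ 12.  -16.4 150. ]
[[0.003, 0.0199, 0.002, 0.006, 0.009, -0.005, 0.04], [0.0029, 0.0199, 0.0019, 0.006, 0.009, -0.005, 0.04], [0.0028, 0.0199, 0.0018, 0.006, 0.009, -0.005, 0.04], [0.0027, 0.02, 0.0017, 0.006, 0.009, -0.005, 0.04]]
[[-0.0101, 0.0, 0.0006, 0.0, 0.127, 0.0, 0.03], [-0.0101, 0.0, 0.0006, 0.0, 0.127, 0.0, 0.03], [-0.0101, -0.0, 0.0006, 0.0, 0.127, 0.0, 0.03], [-0.0101, -0.0, 0.0006, 0.0, 0.127, 0.0, 0.03], [-0.0101, 0.0, 0.0006, 0.0, 0.127, 0.0, 0.03], [-0.0101, 0.0, 0.0006, 0.0, 0.127, 0.0, 0.03], [-0.0101, 0.0, 0.0006, 0.0, 0.127, 0.0, 0.03], [-0.0101, 0.0, 0.0006, 0.0, 0.127, 0.0, 0.03], [-0.0101, 0.0, 0.0006, 0.0, 0.127, 0.0, 0.03], [-0.0101, 0.0, 0.0006, 0.0, 0.127, 0.0, 0.03]]
[[-0.0101, 0.0, 0.0006, 0.0, 0.127, 0.0, 0.03], [-0.0101, 0.0, 0.0006, 0.0, 0.127, 0.0, 0.03], [-0.0101, 0.0, 0.0006, 0.0, 0.127, 0.0, 0.03]]
```

Request:
{"op": "play_rows", "data": {
  "series": [
    [0.006,0.015,0.004,0.012,0.018,-0.01,0.04],
    [0.006,0.015,0.004,0.012,0.018,-0.01,0.04],
    [0,0.01,0,0,0,0,0.04],
    [0,0,0,0,0,0,0.04]
  ]
}}

```text
clock: 4.0
position: [562.7, 96.9, 109.5]
ee_rot: [0.195, 0.681, -0.679, -0.194]
contact_force: [-1.0, 0.1, 0.1]
gripper_width: 40.3
```

```bash
python3 - <<'E'
from plan import *
show();todock(); plan([kn(.55,70)],.04,vmax=15)
E
```

```text
tcp [562.7  96.9 109.5] phi 2.585 tilt 0.21 j [ 0.45  0.41 -0.29 -0.   -0.87 -1.01] F [-1.   0.1  0.1] w 40.3 t 4.0
in dock [ 24.5 -16.  109.5]
[[-0.0001, 0.0132, -0.0001, 0.001, -0.003, -0.0, 0.04], [-0.0001, 0.0132, -0.0001, 0.001, -0.003, -0.0, 0.04], [-0.0001, 0.0132, -0.0001, 0.001, -0.003, -0.0, 0.04]]
```

Request:
{"op": "play_rows", "data": {
  "series": [
    [0,0.0135,0,0,0,0,0.04],
    [0,0.013,0,0,0,0,0.04],
    [0,0.013,0,0,0,0,0.03],
    [0,0,0,0,0,0,0.03],
    [-0.01,0,0.0006,0,0.1,0,0.03],
    [-0.01,0,0.0006,0,0.1,0,0.03],
    [-0.01,0,0.0006,0,0.1,0,0.03],
    [-0.01,0,0.0006,0,0.1,0,0.03]
  ]
}}

```text
clock: 4.8
position: [593.4, 70.4, 72.1]
ee_rot: [0.331, 0.627, -0.623, -0.329]
contact_force: [0.3, 0.7, -1.1]
gripper_width: 30.1
```

```bash
cat >> plan.py <<'E'
def arc(q1,n,z,claw,lead=0):
    p=tcp()[0]; d=R.from_euler('z',-D[2]).apply(p-[D[0],D[1],0]); q=np.arctan2(66-d[0],52-d[1]); print('tcp q',q.round(3),'rad',np.hypot(66-d[0],52-d[1]).round(1))
    plan([kn(a,z) for a in np.linspace(q,q1,n+1)[1:]],claw,vmax=50,wmax=9)
E
python3 - <<'E'
from plan import *
show();todock(); arc(1.6,6,70,.03)
E
```

```text
tcp [593.4  70.4  72.1] phi 2.17 tilt 0.35 j [ 0.39  0.49 -0.26 -0.   -0.81 -1.36] F [ 0.3  0.7 -1.1] w 30.1 t 4.8
in dock [-6.  10.6 72.1]
tcp q 1.05 rad 83.1
[[-0.0035, 0.001, 0.002, 0.003, 0.083, 0.0, 0.03], [-0.0037, 0.001, 0.0017, 0.003, 0.083, 0.0, 0.03], [-0.0073, -0.0, 0.0003, 0.0, 0.092, 0.0, 0.03], [-0.0073, 0.0, 0.0003, 0.0, 0.092, 0.0, 0.03], [-0.0073, 0.0, 0.0003, -0.0, 0.092, -0.0, 0.03], [-0.0073, -0.0, 0.0003, -0.0, 0.092, 0.0, 0.03], [-0.0073, 0.0, 0.0003, 0.0, 0.092, 0.0, 0.03]]
```

Request:
{"op": "play_rows", "data": {
  "series": [
    [-0.007,0.002,0.0025,0.003,0.09,0,0.03],
    [-0.009,0,0.002,0,0.1,0,0.03],
    [-0.01,0,0.001,0,0.1,0,0.03],
    [-0.01,0,0.0006,0,0.1,0,0.03],
    [-0.01,0,0.0006,0,0.1,0,0.03]
  ]
}}

```text
clock: 5.3
position: [607.6, 25.3, 74.2]
ee_rot: [0.479, 0.524, -0.518, -0.477]
contact_force: [0.6, 0.3, -0.9]
gripper_width: 29.9
```

```bash
python3 - <<'E'
from plan import *
show();todock(); arc(2.25,6,70,.03)
E
```

```text
tcp [607.6  25.3  74.2] phi 1.658 tilt 0.51 j [ 0.31  0.5  -0.23 -0.   -0.82 -1.79] F [ 0.6  0.3 -0.9] w 29.9 t 5.3
in dock [-20.1  55.8  74.2]
tcp q 1.614 rad 86.2
[[-0.0038, 0.0021, 0.0039, 0.004, 0.117, 0.002, 0.03], [-0.0042, 0.0021, 0.0034, 0.004, 0.117, 0.002, 0.03], [-0.0085, -0.0, 0.0004, -0.0, 0.106, 0.0, 0.03], [-0.0085, 0.0, 0.0004, 0.0, 0.106, -0.0, 0.03], [-0.0085, -0.0, 0.0004, 0.0, 0.106, 0.0, 0.03], [-0.0085, -0.0, 0.0004, -0.0, 0.106, 0.0, 0.03], [-0.0085, 0.0, 0.0004, -0.0, 0.106, -0.0, 0.03]]
```

Request:
{"op": "play_rows", "data": {
  "series": [
    [-0.007,0.004,0.006,0.004,0.1,0.002,0.03],
    [-0.009,0.001,0.003,0,0.1,0,0.03],
    [-0.0095,0.001,0.002,0,0.1,0,0.03],
    [-0.0095,0.001,0.002,0,0.1,0,0.03],
    [-0.0095,0.001,0.002,0,0.1,0,0.03],
    [-0.006,0,0.001,0,0.05,0,0.03],
    [0,0,0,0,0,0,0.03]
  ]
}}

```text
clock: 6.0
position: [588.7, -23.1, 73.0]
ee_rot: [0.608, 0.371, -0.358, -0.604]
contact_force: [-0.3, -0.0, 1.3]
gripper_width: 30.2
```

```bash
python3 - <<'E'
from plan import *
show();todock(); p,r,s=tcp(); arc(2.25,2,70,.03)
plan([(p[0],p[1],240,1.04),(427,-336,240,.256+np.pi/2)],.085,start=(*p,1.04))
E
```

```text
tcp [588.7 -23.1  73. ] phi 1.082 tilt 1.09 j [ 0.24  0.47 -0.29 -0.   -0.79 -2.29] F [-0.3 -0.   1.3] w 30.2 t 6.0
in dock [ -1.  104.1  73. ]
tcp q 2.231 rad 84.9
[[0.0, 0.0015, 0.0025, 0.006, 0.089, 0.007, 0.03], [-0.0002, 0.0015, 0.0025, 0.006, 0.089, 0.007, 0.03], [-0.0008, 0.0, 0.0, -0.0, 0.009, -0.0, 0.03]]
[[0.0, -0.0417, 0.0, 0.0, 0.0, 0.0, 0.085], [0.0, -0.0417, 0.0, 0.0, 0.0, 0.0, 0.085], [0.0, -0.0417, 0.0, 0.0, 0.0, 0.0, 0.085], [0.0, -0.0417, 0.0, 0.0, 0.0, 0.0, 0.085], [-0.044, 0.0, -0.0024, 0.0, -0.098, 0.0, 0.085], [-0.044, 0.0, 0.002, 0.0, -0.098, 0.0, 0.085], [-0.0436, 0.0, 0.0063, 0.0, -0.098, 0.0, 0.085], [-0.0428, 0.0, 0.0105, 0.0, -0.098, 0.0, 0.085], [-0.0415, 0.0, 0.0147, 0.0, -0.098, 0.0, 0.085], [-0.0399, 0.0, 0.0187, 0.0, -0.098, 0.0, 0.085]]
[[-0.0378, 0.0, 0.0225, 0.0, -0.098, 0.0, 0.085], [-0.0355, 0.0, 0.0261, 0.0, -0.098, 0.0, 0.085]]
```

Request:
{"op": "play_rows", "data": {
  "series": [
    [0,-0.0417,0,0,0,0,0.04],
    [0,-0.0417,0,0,0,0,0.04],
    [0,-0.0417,0,0,0,0,0.085],
    [0,-0.0417,0,0,0,0,0.085],
    [-0.044,0,-0.002,0,-0.098,0,0.085],
    [-0.044,0,0.002,0,-0.098,0,0.085],
    [-0.0435,0,0.006,0,-0.098,0,0.085],
    [-0.043,0,0.0105,0,-0.098,0,0.085],
    [-0.0415,0,0.0145,0,-0.098,0,0.085],
    [-0.04,0,0.0185,0,-0.098,0,0.085]
  ]
}}

```text
clock: 7.0
position: [483.0, -268.5, 253.6]
ee_rot: [0.471, 0.544, -0.527, -0.452]
contact_force: [0.8, 0.1, 0.0]
gripper_width: 85.2
```

```bash
python3 - <<'E'
from plan import *
show()
plan([(420,-336,230,.256+np.pi/2)],.085)
E
```

```text
tcp [ 483.  -268.5  253.6] phi 1.719 tilt 2.04 j [-0.22  0.23 -0.15 -0.01 -1.15 -1.2 ] F [0.8 0.1 0. ] w 85.2 t 7.0
[[-0.0191, 0.0071, 0.0243, 0.012, -0.036, -0.002, 0.085], [-0.0182, 0.0074, 0.0249, 0.012, -0.036, -0.002, 0.085], [-0.0173, 0.0076, 0.0255, 0.012, -0.036, -0.002, 0.085]]
```

Request:
{"op": "play_rows", "data": {
  "series": [
    [-0.019,0.007,0.0245,0.012,-0.036,-0.002,0.085],
    [-0.018,0.0075,0.025,0.012,-0.036,-0.002,0.085],
    [-0.0175,0.0075,0.0255,0.012,-0.036,-0.002,0.085],
    [0,0,0,0,0,0,0.085],
    [0,0,0,0,0,0,0.085]
  ]
}}

```text
clock: 7.5
position: [416.7, -343.5, 233.9]
ee_rot: [-0.433, -0.56, 0.562, 0.428]
contact_force: [0.3, -1.2, 0.6]
gripper_width: 85.0
```

```bash
python3 - <<'E'
from plan import *
show(); snap('wrist','w4'); snap('side','side4'); snap('scene','scene4')
a=cv2.imread('pics/w4.png')[60:360,100:412]; b=cv2.imread('pics/side4.png')[230:340,170:370]
A=cv2.resize(a,None,fx=1.9,fy=1.9,interpolation=cv2.INTER_CUBIC) 
a=cv2.imread('pics/w4.png'); cv2.imwrite('pics/w4b.png',cv2.resize(a,(800,600),interpolation=cv2.INTER_CUBIC))
E
```

```text
tcp [ 416.7 -343.5  233.9] phi 1.831 tilt 0.43 j [-0.39  0.23 -0.2   0.   -1.13 -0.93] F [ 0.3 -1.2  0.6] w 85.0 t 7.5
```

View pics/w4b.png

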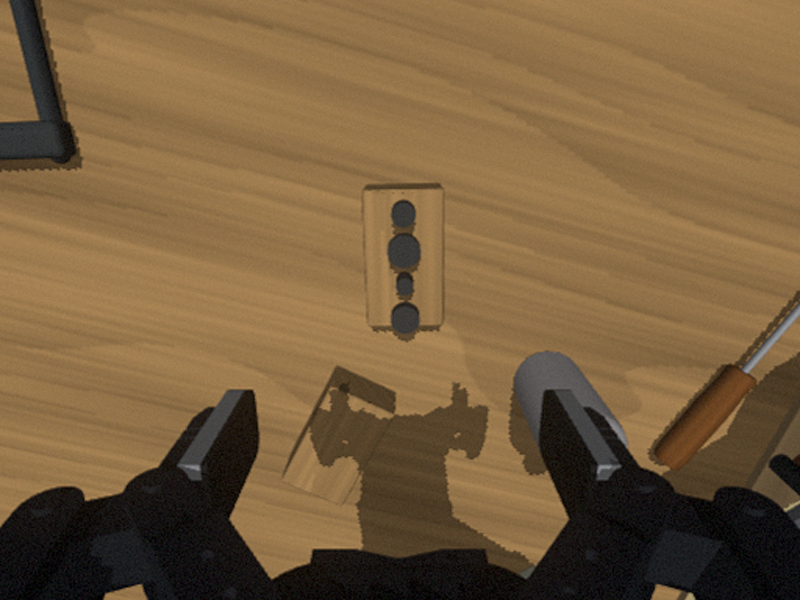

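```bash
python3 - <<'E'
from plan import *
s=1.5625
c=np.array([px2w('w4',u/s,v/s,38)[:2] for u,v in((364,190),(442,189),(442,326),(367,328))]);m=c.mean(0)
print(c.round(1),m,'len',np.linalg.norm((c[0]+c[1]-c[2]-c[3])/2),'wid',np.linalg.norm((c[0]+c[3]-c[1]-c[2])/2)); d=(c[3]+c[2]-c[0]-c[1]);y=np.arctan2(d[1],d[0]);print(y)
b=np.array([px2w('w4',u/s,v/s,60)[:2] for u,v in((403,212),(404,250),(405,284),(405,318))]); print('bits',b.round(1),b[[0,3]].mean(0), np.arctan2(*(b[3]-b[0])[::-1]),np.linalg.norm(b[3]-b[0]))
plan([(m[0],m[1],120,y+np.pi/2)],.085)
E
```

```text
[[ 382.5 -378.6]
 [ 368.3 -328. ]
 [ 463.6 -299.8]
 [ 479.5 -352.8]] [ 423.47869972 -339.8082757 ] len 99.89356096954143 wid 53.957708384718075
0.2743365926190448
bits [[ 386.6 -350.3]
 [ 410.5 -343.2]
 [ 432.8 -336.5]
 [ 456.4 -330.1]] [ 421.5096549 -340.1960217] 0.2822719580537047 72.60738322466148
[[0.0006, 0.0379, -0.0021, 0.001, -0.004, -0.002, 0.085], [0.0005, 0.0379, -0.0021, 0.001, -0.004, -0.002, 0.085], [0.0004, 0.0379, -0.0022, 0.001, -0.004, -0.002, 0.085]]
```

Request:
{"op": "play_rows", "data": {
  "series": [
    [0.0005,0.038,-0.002,0.001,-0.004,-0.002,0.085],
    [0.0005,0.038,-0.002,0.001,-0.004,-0.002,0.085],
    [0.0005,0.038,-0.002,0.001,-0.004,-0.002,0.085],
    [0,0.035,0,0,0,0,0.085],
    [0,0,0,0,0,0,0.085],
    [0,0,0,0,0,0,0.085]
  ]
}}

```text
clock: 8.25
position: [432.6, -338.1, 86.2]
ee_rot: [0.429, 0.566, -0.566, -0.419]
contact_force: [-0.1, -0.3, 0.6]
gripper_width: 85.2
```

```bash
python3 - <<'E'
from plan import *
show()
plan([(422.5,-340,8,.278+np.pi/2)],.085,vmax=25)
E
```

```text
tcp [ 432.6 -338.1   86.2] phi 1.857 tilt 0.81 j [-0.37  0.4  -0.38  0.   -0.78 -0.92] F [-0.1 -0.3  0.6] w 85.2 t 8.25
[[0.0005, 0.0195, 0.0027, 0.002, 0.002, -0.003, 0.085], [0.0004, 0.0195, 0.0027, 0.002, 0.002, -0.003, 0.085], [0.0004, 0.0195, 0.0027, 0.002, 0.002, -0.003, 0.085], [0.0003, 0.0195, 0.0026, 0.002, 0.002, -0.003, 0.085]]
```

Request:
{"op": "play_rows", "data": {
  "series": [
    [0.001,0.02,0.007,0.004,0.004,-0.006,0.085],
    [0.0005,0.02,0.005,0.002,0.002,-0.003,0.085],
    [0,0.015,0.002,0,0,0,0.085],
    [0,0,0,0,0,0,0.085]
  ]
}}

```text
clock: 8.65
position: [427.3, -342.9, 39.2]
ee_rot: [0.431, 0.568, -0.564, -0.416]
contact_force: [-1.3, -0.1, 0.5]
gripper_width: 85.4
```

```bash
python3 - <<'E'
from plan import *
show()
plan([(422.5,-340,8,.278+np.pi/2)],.085,vmax=15)
E
```

```text
tcp [ 427.3 -342.9   39.2] phi 1.856 tilt 1.25 j [-0.38  0.46 -0.43  0.   -0.65 -0.91] F [-1.3 -0.1  0.5] w 85.4 t 8.65
[[0.0015, 0.0104, 0.0014, 0.006, 0.002, -0.005, 0.085], [0.0015, 0.0104, 0.0014, 0.006, 0.002, -0.005, 0.085], [0.0014, 0.0104, 0.0013, 0.006, 0.002, -0.005, 0.085]]
```

Request:
{"op": "play_rows", "data": {
  "series": [
    [0.003,0.0105,0.005,0.012,0.003,-0.01,0.085],
    [0.0015,0.0105,0.003,0.006,0.001,-0.005,0.085],
    [0,0.009,0.001,0.002,0,0,0.085],
    [0,0,0,0,0,0,0.085]
  ]
}}

```text
clock: 9.05
position: [421.3, -342.5, 12.3]
ee_rot: [-0.427, -0.565, 0.566, 0.422]
contact_force: [0.1, 0.3, -0.7]
gripper_width: 85.0
```

```bash
python3 - <<'E'
from plan import *
show()
plan([(422.5,-340,8,.278+np.pi/2)],.085,vmax=15)
E
```

```text
tcp [ 421.3 -342.5   12.3] phi 1.854 tilt 0.33 j [-0.38  0.51 -0.45  0.   -0.61 -0.91] F [ 0.1  0.3 -0.7] w 85.0 t 9.05
[[0.0021, 0.0043, -0.0018, 0.003, 0.005, -0.005, 0.085]]
```

Request:
{"op": "play_rows", "data": {
  "series": [
    [0.002,0.005,-0.001,0.003,0.003,-0.005,0.085],
    [0,0,0,0,0,0,0.085],
    [0,0,0,0,0,0,0.05],
    [0,0,0,0,0,0,0.04],
    [0,0,0,0,0,0,0.04],
    [0,0,0,0,0,0,0.04],
    [0,0,0,0,0,0,0.04],
    [0,0,0,0,0,0,0.04]
  ]
}}

```text
clock: 9.85
position: [422.7, -340.4, 7.5]
ee_rot: [0.426, 0.565, -0.565, -0.425]
contact_force: [0.7, 0.7, 0.1]
gripper_width: 55.2
```

```bash
python3 - <<'E'
from plan import *
show(); p=tcp()[0]
plan([(p[0],p[1],60,1.85)],.04,vmax=25)
E
```

```text
tcp [ 422.7 -340.4    7.5] phi 1.851 tilt 0.06 j [-0.38  0.52 -0.45  0.   -0.6  -0.91] F [0.7 0.7 0.1] w 55.2 t 9.85
[[-0.0, -0.0175, -0.0, 0.0, 0.0, -0.0, 0.04], [-0.0, -0.0175, -0.0, 0.0, 0.0, -0.0, 0.04], [-0.0, -0.0175, -0.0, 0.0, 0.0, -0.0, 0.04]]
```

Request:
{"op": "play_rows", "data": {
  "series": [
    [0,-0.015,0,0,0,0,0.04],
    [0,-0.025,0,0,0,0,0.04],
    [0,-0.03,0,0,0,0,0.04],
    [0,-0.035,0,0,0,0,0.04],
    [0,-0.035,0,0,0,0,0.04],
    [0,-0.035,0,0,0,0,0.04],
    [0,-0.035,0,0,0,0,0.04],
    [0,-0.03,0,0,0,0,0.04],
    [0,-0.015,0,0,0,0,0.04]
  ]
}}

```text
clock: 10.75
position: [417.0, -337.7, 264.0]
ee_rot: [-0.419, -0.563, 0.565, 0.434]
contact_force: [-0.6, 0.3, -1.7]
gripper_width: 55.2
```

```bash
python3 - <<'E'
from plan import *
show(); g=dk(-60,0,240,np.pi/2+np.pi); print(g); plan([g],.04,vmax=42)
E
```

```text
tcp [ 417.  -337.7  264. ] phi 1.847 tilt 1.22 j [-0.38  0.22 -0.14 -0.   -1.23 -0.91] F [-0.6  0.3 -1.7] w 55.2 t 10.75
(np.float64(647.283559108558), np.float64(81.17408448400423), 240, np.float64(1.574058820090242))
[[0.0283, 0.0021, -0.028, -0.001, 0.023, 0.001, 0.04], [0.029, 0.0021, -0.0273, -0.001, 0.023, 0.001, 0.04], [0.0296, 0.0021, -0.0267, -0.001, 0.023, 0.001, 0.04], [0.0302, 0.0021, -0.026, -0.001, 0.023, 0.001, 0.04], [0.0308, 0.0021, -0.0253, -0.001, 0.023, 0.001, 0.04], [0.0313, 0.0021, -0.0246, -0.001, 0.023, 0.001, 0.04], [0.0319, 0.0021, -0.0239, -0.001, 0.023, 0.001, 0.04], [0.0324, 0.0021, -0.0231, -0.001, 0.023, 0.001, 0.04], [0.0329, 0.002, -0.0224, -0.001, 0.023, 0.001, 0.04], [0.0334, 0.002, -0.0216, -0.001, 0.023, 0.001, 0.04]]
[[0.0339, 0.002, -0.0209, -0.001, 0.023, 0.001, 0.04], [0.0344, 0.002, -0.0201, -0.001, 0.023, 0.001, 0.04]]
```

Request:
{"op": "play_rows", "data": {
  "series": [
    [0.0285,0,-0.028,-0.001,0.023,0.001,0.04],
    [0.029,0,-0.0275,-0.001,0.023,0.001,0.04],
    [0.0295,0,-0.0265,-0.001,0.023,0.001,0.04],
    [0.03,0,-0.026,-0.001,0.023,0.001,0.04],
    [0.031,0,-0.0255,-0.001,0.023,0.001,0.04],
    [0.0315,0,-0.0245,-0.001,0.023,0.001,0.04],
    [0.032,0.002,-0.024,-0.001,0.023,0.001,0.04],
    [0.0325,0.002,-0.023,-0.001,0.023,0.001,0.04],
    [0.033,0.002,-0.0225,-0.001,0.023,0.001,0.04],
    [0.02,0.002,-0.015,0,0.01,0,0.04]
  ]
}}

```text
clock: 11.75
position: [606.6, 7.1, 253.5]
ee_rot: [-0.485, -0.508, 0.511, 0.495]
contact_force: [-0.0, -0.4, -2.8]
gripper_width: 55.1
```

```bash
python3 - <<'E'
from plan import *
show(); todock(); g=dk(-60,0,160,np.pi/2+np.pi); plan([g],.04,vmax=25)
E
```

```text
tcp [606.6   7.1 253.5] phi 1.61 tilt 0.87 j [ 0.27  0.35  0.01 -0.01 -1.25 -1.8 ] F [-0.  -0.4 -2.8] w 55.1 t 11.75
in dock [-19.1  74.  253.5]
[[0.012, 0.0156, -0.0075, -0.002, 0.006, 0.001, 0.04], [0.012, 0.0156, -0.0074, -0.002, 0.006, 0.001, 0.04], [0.0121, 0.0156, -0.0072, -0.002, 0.006, 0.001, 0.04], [0.0121, 0.0156, -0.0071, -0.002, 0.006, 0.001, 0.04], [0.0122, 0.0156, -0.007, -0.002, 0.006, 0.001, 0.04], [0.0123, 0.0156, -0.0069, -0.002, 0.006, 0.001, 0.04]]
```

Request:
{"op": "play_rows", "data": {
  "series": [
    [0.024,0.01,-0.015,-0.003,0.008,0.002,0.04],
    [0.024,0.015,-0.0145,-0.003,0.008,0.002,0.04],
    [0.02,0.02,-0.012,-0.003,0.008,0.002,0.04],
    [0.005,0.025,-0.002,-0.002,0.005,0,0.04],
    [0,0.02,0,0,0,0,0.04],
    [0,0,0,0,0,0,0.04],
    [0,0,0,0,0,0,0.04]
  ]
}}

```text
clock: 12.45
position: [645.8, 89.1, 152.9]
ee_rot: [-0.493, -0.499, 0.507, 0.501]
contact_force: [0.3, 0.5, -2.2]
gripper_width: 55.0
```

```bash
python3 - <<'E'
from plan import *
show(); todock(); g=dk(-60,0,60,np.pi/2+np.pi); plan([g],.04,vmax=20)
E
```

```text
tcp [645.8  89.1 152.9] phi 1.583 tilt 0.84 j [ 0.38  0.5  -0.01 -0.01 -1.07 -1.94] F [ 0.3  0.5 -2.2] w 55.0 t 12.45
in dock [-58.5  -7.9 152.9]
[[-0.0016, 0.0186, -0.0006, -0.003, 0.002, -0.0, 0.04], [-0.0016, 0.0186, -0.0005, -0.003, 0.002, -0.0, 0.04], [-0.0016, 0.0186, -0.0005, -0.003, 0.002, -0.0, 0.04], [-0.0016, 0.0186, -0.0004, -0.003, 0.002, -0.0, 0.04], [-0.0016, 0.0186, -0.0004, -0.003, 0.002, -0.0, 0.04]]
```

Request:
{"op": "play_rows", "data": {
  "series": [
    [-0.004,0.019,0,-0.008,0.006,0,0.04],
    [-0.003,0.019,0.001,-0.004,0.004,0,0.04],
    [-0.001,0.019,0.001,-0.002,0,0,0.04],
    [0,0.019,0.001,0,0,0,0.04],
    [0,0.015,0.001,0,0,0,0.04],
    [0,0,0,0,0,0,0.04],
    [0,0,0,0,0,0,0.04]
  ]
}}

```text
clock: 13.15
position: [647.2, 79.7, 70.1]
ee_rot: [0.503, 0.505, -0.495, -0.497]
contact_force: [0.2, -0.1, -1.8]
gripper_width: 55.1
```

```bash
python3 - <<'E'
from plan import *
show(); todock(); g=dk(-62,0,30,np.pi/2+np.pi); plan([g],.04,vmax=15)
E
```

```text
tcp [647.2  79.7  70.1] phi 1.57 tilt 0.95 j [ 0.37  0.57 -0.13  0.   -0.86 -1.94] F [ 0.2 -0.1 -1.8] w 55.1 t 13.15
in dock [-59.9   1.5  70.1]
[[0.0004, 0.0134, -0.0005, 0.005, -0.001, 0.001, 0.04], [0.0005, 0.0134, -0.0006, 0.005, -0.001, 0.001, 0.04], [0.0005, 0.0134, -0.0006, 0.005, -0.001, 0.001, 0.04]]
```

Request:
{"op": "play_rows", "data": {
  "series": [
    [0.001,0.015,-0.001,0.01,-0.002,0.002,0.04],
    [0.001,0.015,-0.001,0.006,-0.001,0.001,0.04],
    [0,0.012,0,0.003,0,0,0.04],
    [0,0,0,0,0,0,0.04],
    [0,0,0,0,0,0,0.04]
  ]
}}

```text
clock: 13.65
position: [652.1, 82.4, 27.8]
ee_rot: [0.499, 0.502, -0.5, -0.5]
contact_force: [-0.6, 0.6, -2.1]
gripper_width: 55.4
```

```bash
python3 - <<'E'
from plan import *
show(); todock(); g=dk(-62,0,16,np.pi/2+np.pi); plan([g],.04,vmax=15)
snap('side','side5'); snap('wrist','w5'); snap('scene','scene5')
a=cv2.imread('pics/side5.png')[210:340,160:330];b=cv2.imread('pics/w5.png')[150:320,130:382]
c=cv2.imread('pics/scene5.png')[140:260,250:400]
H=300; f=lambda i:cv2.resize(i,(int(i.shape[1]*H/i.shape[0]),H),interpolation=cv2.INTER_CUBIC)
a,b,c=f(a),f(b),f(c); W=800; o=np.zeros((600,W,3),np.uint8); o[:300,:a.shape[1]]=a; o[:300,a.shape[1]:a.shape[1]+c.shape[1]]=c[:,:W-a.shape[1]]; o[300:,:b.shape[1]]=b; cv2.imwrite('pics/m5.png',o); print(a.shape,c.shape,b.shape)
E
```

```text
tcp [652.1  82.4  27.8] phi 1.574 tilt 0.13 j [ 0.37  0.63 -0.13 -0.   -0.81 -1.94] F [-0.6  0.6 -2.1] w 55.4 t 13.65
in dock [-64.9  -1.2  27.8]
[[-0.0013, 0.0118, 0.0029, 0.001, -0.0, 0.002, 0.04]]
(300, 392, 3) (300, 375, 3) (300, 444, 3)
```

View pics/m5.png

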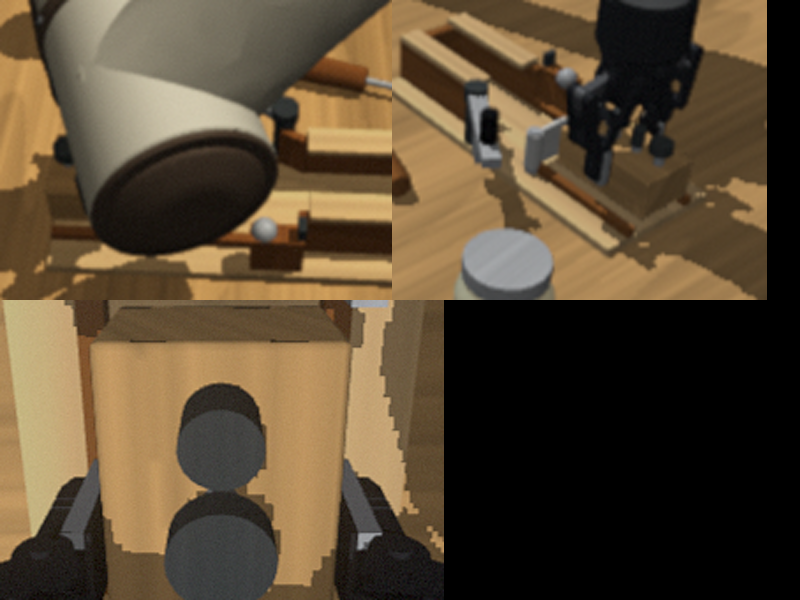

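```bash
python3 - <<'E'
from plan import *
from fit import pose
f=lambda P:((w2px('w5',pose(D,P))-[130,150])*[444/252,300/170]+[0,300]).round(1).tolist()
print('rail',f([(-5,31,16),(-5,-31,16),(-20,31,16),(-20,-31,16),(-5,39,16),(-5,-39,16)]))
# caddy from tcp: corners
p,r,_=tcp(); m=r.as_matrix()
C=[p+m[:,0]*y+ -m[:,2]*0 + np.array([0,0,dz-7.5]) + m[:,2]*x for x,y,dz in((50,-28,0),(50,28,0),(50,-28,38),(50,28,38))]
print('caddy',((w2px('w5',np.array(C))-[130,150])*[444/252,300/170]+[0,300]).round(1).tolist())
a=cv2.imread('pics/w5.png')[150:190,165:350]; cv2.imwrite('pics/w5z.png',cv2.resize(a,None,fx=4.3,fy=4.3,interpolation=cv2.INTER_CUBIC))
E
```

```text
rail [[104.5, 264.0], [329.7, 263.8], [108.0, 317.4], [326.5, 317.2], [75.5, 264.1], [358.7, 263.8]]
caddy [[119.3, 303.0], [324.6, 303.0], [88.3, 340.5], [357.3, 340.5]]
```

View pics/w5z.png

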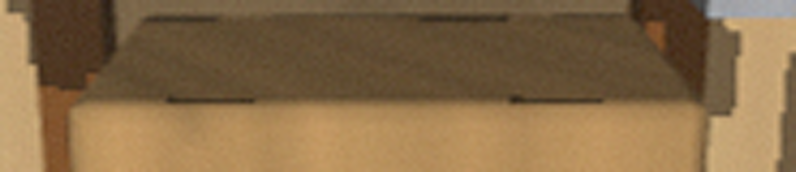

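Request:
{"op": "play_rows", "data": {
  "series": [
    [-0.0024,0,0.005,0.001,0,0.002,0.04],
    [0,0,0,0,0,0,0.04],
    [0,0,0,0,0,0,0.04]
  ]
}}

```text
clock: 14.1
position: [647.2, 80.0, 29.9]
ee_rot: [0.5, 0.502, -0.5, -0.499]
contact_force: [0.6, 0.2, -2.3]
gripper_width: 55.2
```

```bash
python3 - <<'E'
from plan import *
show(); todock()
E
```

```text
tcp [647.2  80.   29.9] phi 1.574 tilt 0.17 j [ 0.37  0.62 -0.15  0.   -0.8  -1.94] F [ 0.6  0.2 -2.3] w 55.2 t 14.1
in dock [-60.    1.2  29.9]
```

Request:
{"op": "play_rows", "data": {
  "series": [
    [0,0.006,0,0,0,0,0.04],
    [0,0.005,0,0,0,0,0.04],
    [0,0.003,0,0,0,0,0.04],
    [0,0,0,0,0,0,0.04]
  ]
}}

```text
clock: 14.5
position: [647.8, 80.2, 15.7]
ee_rot: [0.5, 0.502, -0.499, -0.498]
contact_force: [0.3, 0.5, 0.6]
gripper_width: 55.0
```

```bash
python3 - <<'E'
from plan import *
show(); todock()
E
```

```text
tcp [647.8  80.2  15.7] phi 1.574 tilt 0.26 j [ 0.37  0.64 -0.16  0.   -0.77 -1.94] F [0.3 0.5 0.6] w 55.0 t 14.5
in dock [-60.5   1.   15.7]
```

Request:
{"op": "play_rows", "data": {
  "series": [
    [0,0,0,0,0,0,0.07],
    [0,0,0,0,0,0,0.085],
    [0,0,0,0,0,0,0.085],
    [0,0,0,0,0,0,0.085],
    [0,-0.025,0,0,0,0,0.085],
    [0,-0.035,0,0,0,0,0.085],
    [0,-0.035,0,0,0,0,0.085],
    [0,-0.01,0,0,0,0,0.085],
    [0,0,-0.035,0,0,0,0.085],
    [0,0,-0.04,0,0,0,0.025]
  ]
}}

```text
clock: 15.5
position: [720.7, 80.6, 127.5]
ee_rot: [0.499, 0.503, -0.5, -0.498]
contact_force: [0.9, -0.2, 0.3]
gripper_width: 72.7
```

```bash
python3 - <<'E'
from plan import *
show(); todock(); snap('scene','scene6'); plan([dk(-145,.8,100,np.pi*1.5),dk(-145,.8,50,np.pi*1.5)],.02,vmax=25)
E
```

```text
tcp [720.7  80.6 127.5] phi 1.576 tilt 0.27 j [ 0.33  0.63  0.15 -0.   -1.09 -1.9 ] F [ 0.9 -0.2  0.3] w 72.7 t 15.5
in dock [-133.4    0.8  127.5]
[[0.0002, 0.0132, -0.0026, 0.005, 0.001, 0.0, 0.02], [0.0002, 0.0131, -0.0027, 0.005, 0.001, 0.0, 0.02], [0.0, 0.025, -0.0, -0.0, -0.0, -0.0, 0.02], [0.0, 0.025, -0.0, -0.0, -0.0, -0.0, 0.02]]
```

Request:
{"op": "play_rows", "data": {
  "series": [
    [0,0.013,-0.008,0.004,0,0,0.02],
    [0,0.015,-0.004,0.004,0,0,0.02],
    [0,0.02,-0.001,0,0,0,0.02],
    [0,0.02,0,0,0,0,0.02],
    [0,0.02,0,0,0,0,0.02],
    [0,0,0,0,0,0,0.02],
    [0,0,0,0,0,0,0.02]
  ]
}}

```text
clock: 16.25
position: [738.2, 79.4, 28.3]
ee_rot: [-0.498, -0.499, 0.502, 0.501]
contact_force: [1.0, -0.0, 1.2]
gripper_width: 19.9
```

```bash
python3 - <<'E'
from plan import *
show(); todock(); plan([dk(-145,.8,25,np.pi*1.5)],.02,vmax=25); snap('wrist','w7')
a=cv2.imread('pics/w7.png');b=cv2.imread('pics/scene6.png')[110:260,220:420]
o=np.zeros((600,800,3),np.uint8); o[:384,:512]=a; o[384:600,:288]=cv2.resize(b,(288,216)); cv2.imwrite('pics/m7.png',o)
E
```

```text
tcp [738.2  79.4  28.3] phi 1.574 tilt 0.39 j [ 0.32  0.75  0.13 -0.   -0.95 -1.89] F [ 1.  -0.   1.2] w 19.9 t 16.25
in dock [-150.9    2.    28.3]
[[0.0012, 0.0034, 0.0059, -0.007, -0.0, -0.0, 0.02]]
```

View pics/m7.png

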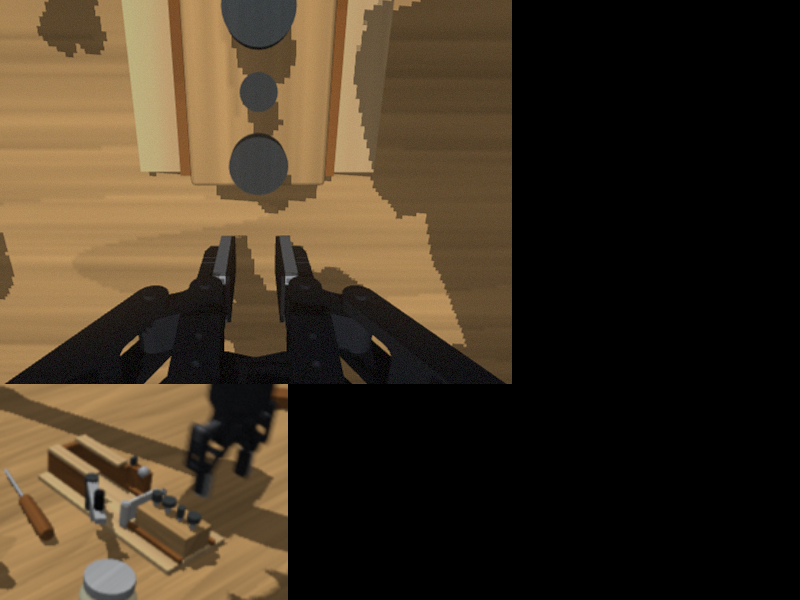

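The caddy is seated straight between the rails: the top's rear edge is at row 185 and both rails are visible at columns 180 and 335. The keeper is clear, so I'll push.

Request:
{"op": "play_rows", "data": {
  "series": [
    [0.001,0.002,0.015,-0.005,0,0,0.02],
    [0,0.001,0.015,0,0,0,0.02],
    [0,0,0.012,0,0,0,0.02],
    [0,0,0.012,0,0,0,0.02],
    [0,0,0.012,0,0,0,0.02],
    [0,0,0.012,0,0,0,0.02]
  ]
}}

```text
clock: 16.9
position: [675.2, 84.3, 37.3]
ee_rot: [0.506, 0.515, -0.489, -0.49]
contact_force: [6.7, -3.1, -1.5]
gripper_width: 19.9
```

```bash
python3 - <<'E'
from plan import *
show(); todock(); plan([dk(0,.8,25,np.pi*1.5)],.02,vmax=13)
E
```

```text
tcp [675.2  84.3  37.3] phi 1.579 tilt 2.54 j [ 0.36  0.63 -0.1   0.01 -0.79 -1.93] F [ 6.7 -3.1 -1.5] w 19.9 t 16.9
in dock [-87.9  -3.   37.3]
[[-0.0005, 0.0012, 0.0126, 0.006, 0.001, 0.001, 0.02], [-0.0005, 0.0013, 0.0126, 0.006, 0.001, 0.001, 0.02], [-0.0005, 0.0014, 0.0126, 0.006, 0.001, 0.001, 0.02], [-0.0005, 0.0014, 0.0126, 0.006, 0.001, 0.001, 0.02], [-0.0005, 0.0015, 0.0126, 0.006, 0.001, 0.001, 0.02], [-0.0005, 0.0016, 0.0126, 0.006, 0.001, 0.001, 0.02], [-0.0005, 0.0017, 0.0126, 0.006, 0.001, 0.001, 0.02]]
```

Request:
{"op": "play_rows", "data": {
  "series": [
    [-0.003,0.005,0.008,0.02,0,0.006,0.02],
    [-0.002,0.005,0.009,0.015,0,0.004,0.02],
    [-0.001,0.004,0.01,0.01,0,0.002,0.02],
    [-0.001,0.003,0.01,0.006,0,0.002,0.02]
  ]
}}

```text
clock: 17.3
position: [646.1, 79.6, 26.2]
ee_rot: [0.501, 0.506, -0.499, -0.495]
contact_force: [5.2, 1.5, 2.6]
gripper_width: 19.9
```

```bash
python3 - <<'E'
from plan import *
show(); todock(); plan([dk(0,.8,25,np.pi*1.5)],.02,vmax=13)
E
```

```text
tcp [646.1  79.6  26.2] phi 1.58 tilt 0.75 j [ 0.37  0.62 -0.16  0.01 -0.78 -1.94] F [5.2 1.5 2.6] w 19.9 t 17.3
in dock [-58.8   1.5  26.2]
[[0.0002, 0.0001, 0.0118, 0.003, 0.001, 0.0, 0.02], [0.0002, 0.0001, 0.0118, 0.003, 0.001, 0.0, 0.02], [0.0002, 0.0001, 0.0118, 0.003, 0.001, 0.0, 0.02], [0.0002, 0.0002, 0.0118, 0.003, 0.001, 0.0, 0.02], [0.0002, 0.0002, 0.0118, 0.003, 0.001, 0.0, 0.02]]
```

Request:
{"op": "play_rows", "data": {
  "series": [
    [-0.0005,0.002,0.011,0.008,0,0.001,0.02],
    [-0.0005,0.002,0.011,0.008,0,0.001,0.02],
    [-0.0005,0.002,0.011,0.008,0,0.001,0.02],
    [-0.0005,0.002,0.011,0.008,0,0.001,0.02],
    [-0.0005,0.002,0.011,0.008,0,0.001,0.02]
  ]
}}

```text
clock: 17.8
position: [587.7, 76.8, 16.7]
ee_rot: [-0.491, -0.495, 0.51, 0.503]
contact_force: [4.2, 0.1, 1.8]
gripper_width: 20.4
```

```bash
python3 - <<'E'
from plan import *
show(); todock()
E
```

```text
tcp [587.7  76.8  16.7] phi 1.581 tilt 1.6 j [ 0.4   0.57 -0.29 -0.01 -0.74 -1.95] F [4.2 0.1 1.8] w 20.4 t 17.8
in dock [-0.4  4.2 16.7]
```

Request:
{"op": "play_rows", "data": {
  "series": [
    [0.002,-0.004,0.011,-0.014,0,-0.002,0.02],
    [0.001,-0.003,0.011,-0.008,0,-0.001,0.02],
    [0,0,0.01,0,0,0,0.02],
    [0,0,0.01,0,0,0,0.02]
  ]
}}

```text
clock: 18.2
position: [535.4, 76.6, 20.1]
ee_rot: [-0.494, -0.495, 0.509, 0.502]
contact_force: [4.9, 1.7, -0.1]
gripper_width: 20.0
```

```bash
python3 - <<'E'
from plan import *
show(); todock()
E
```

```text
tcp [535.4  76.6  20.1] phi 1.579 tilt 1.29 j [ 0.44  0.5  -0.43 -0.01 -0.67 -2.  ] F [ 4.9  1.7 -0.1] w 20.0 t 18.2
in dock [51.9  4.2 20.1]
```

Request:
{"op": "play_rows", "data": {
  "series": [
    [0.002,-0.002,0.007,-0.008,0,-0.002,0.02],
    [0.001,-0.001,0.006,-0.005,0,-0.001,0.02],
    [0,0,0.003,0,0,0,0.02]
  ]
}}

```text
clock: 18.5
position: [516.3, 79.5, 22.9]
ee_rot: [-0.496, -0.499, 0.506, 0.5]
contact_force: [2.3, 1.4, -0.9]
gripper_width: 20.0
```

```bash
python3 - <<'E'
from plan import *
show(); todock()
E
```

```text
tcp [516.3  79.5  22.9] phi 1.579 tilt 0.63 j [ 0.46  0.47 -0.48 -0.   -0.63 -2.02] F [ 2.3  1.4 -0.9] w 20.0 t 18.5
in dock [71.   1.2 22.9]
```

Request:
{"op": "play_rows", "data": {
  "series": [
    [0,0,0.003,-0.003,0,0,0.02],
    [0,0,0.003,-0.003,0,0,0.02],
    [0,0,0.002,0,0,0,0.02]
  ]
}}

```text
clock: 18.8
position: [513.0, 80.6, 24.1]
ee_rot: [0.499, 0.504, -0.501, -0.495]
contact_force: [7.4, -1.5, -4.4]
gripper_width: 20.1
```

```bash
python3 - <<'E'
from plan import *
show(); todock()
E
```

```text
tcp [513.   80.6  24.1] phi 1.582 tilt 0.4 j [ 0.47  0.46 -0.5   0.01 -0.6  -2.04] F [ 7.4 -1.5 -4.4] w 20.1 t 18.8
in dock [74.2  0.2 24.1]
```

Request:
{"op": "play_rows", "data": {
  "series": [
    [0,0,0.004,0,0,0,0.02],
    [0,0,0.004,0,0,0,0.02],
    [0,0,0.004,0,0,0,0.02]
  ]
}}

```text
clock: 19.1
position: [513.4, 81.9, 26.4]
ee_rot: [0.503, 0.513, -0.494, -0.489]
contact_force: [10.9, -4.1, -5.8]
gripper_width: 20.0
```

```bash
python3 - <<'E'
from plan import *
show(); todock()
E
```

```text
tcp [513.4  81.9  26.4] phi 1.585 tilt 1.85 j [ 0.48  0.45 -0.52  0.02 -0.57 -2.05] F [10.9 -4.1 -5.8] w 20.0 t 19.1
in dock [73.9 -1.2 26.4]
```

Request:
{"op": "play_rows", "data": {
  "series": [
    [0,0,-0.006,0.015,0,0.01,0.02],
    [0,-0.005,-0.004,0.015,0,0.01,0.02],
    [0,-0.025,0,0,0,0,0.02],
    [0,-0.03,0,0,0,0,0.02],
    [0,-0.035,0,0,0,0,0.02],
    [0,-0.035,0,0,0,0,0.02],
    [0,-0.015,0,0,0,0,0.03],
    [0,0,0,0,0,0,0.03]
  ]
}}

```text
clock: 19.9
position: [510.8, 79.1, 169.3]
ee_rot: [-0.496, -0.481, 0.521, 0.502]
contact_force: [0.1, 0.3, 0.4]
gripper_width: 30.1
```

```bash
python3 - <<'E'
from plan import *
show(); todock(); snap('wrist','w8'); snap('side','side8'); snap('scene','scene8')
g=kn(2.13,150,np.pi-1.5); print(g); plan([g],.045)
a=cv2.imread('pics/w8.png');b=cv2.imread('pics/side8.png')[210:350,160:380];c=cv2.imread('pics/scene8.png')[120:260,220:400]
o=np.zeros((600,800,3),np.uint8); o[:288,:384]=cv2.resize(a,(384,288)); o[:288,384:784]=cv2.resize(c,(400,288)); o[288:,:490]=cv2.resize(b,(490,312),interpolation=cv2.INTER_CUBIC); cv2.imwrite('pics/m8.png',o)
E
```

```text
tcp [510.8  79.1 169.3] phi 1.575 tilt 3.24 j [ 0.47  0.28 -0.32  0.01 -1.03 -2.05] F [0.1 0.3 0.4] w 30.1 t 19.9
in dock [ 76.5   1.6 169.3]
(np.float64(589.4062082589926), np.float64(-13.456150275117281), 150, np.float64(1.6448551468851385))
[[-0.0306, 0.0051, -0.0269, -0.017, -0.024, -0.011, 0.045], [-0.0313, 0.0052, -0.026, -0.017, -0.024, -0.011, 0.045], [-0.0319, 0.0053, -0.0252, -0.017, -0.024, -0.011, 0.045]]
```

View pics/m8.png

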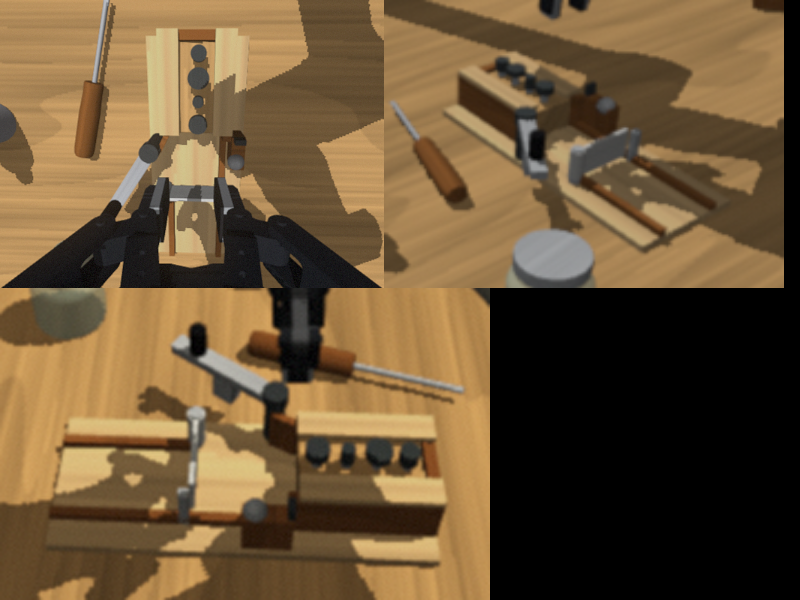

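The gate is shut, with its leaf across the lane at (193,450) in the side crop. The caddy's four bits sit in the bay slot, and the keeper knob is at (198,330). Now I'll close the keeper.

```bash
python3 - <<'E'
from plan import *
k=px2w('side8',248.9,228.4,94); d=R.from_euler('z',-D[2]).apply(k-[D[0],D[1],0]); q=np.arctan2(66-d[0],52-d[1]); print(d,q,np.hypot(66-d[0],52-d[1]))
plan([kn(q,130)],.05,vmax=40)
E
```

```text
[ 1.84968719 92.43315801 94.        ] 2.133189054655664 75.82943294227888
[[-0.0183, 0.0071, -0.0163, -0.008, 0.112, -0.01, 0.05], [-0.0164, 0.007, -0.0182, -0.008, 0.112, -0.01, 0.05], [-0.0143, 0.007, -0.0199, -0.008, 0.112, -0.01, 0.05], [-0.0121, 0.0071, -0.0213, -0.008, 0.112, -0.01, 0.05], [-0.0097, 0.0071, -0.0225, -0.008, 0.112, -0.01, 0.05]]
```

Request:
{"op": "play_rows", "data": {
  "series": [
    [-0.018,0.004,-0.0165,-0.01,0.112,-0.012,0.05],
    [-0.0165,0.006,-0.018,-0.01,0.112,-0.012,0.05],
    [-0.0145,0.007,-0.02,-0.008,0.112,-0.01,0.05],
    [-0.012,0.007,-0.021,-0.008,0.112,-0.01,0.05],
    [-0.01,0.007,-0.022,-0.008,0.112,-0.01,0.05],
    [0,0,0,0,0,0,0.05],
    [0,0,0,0,0,0,0.05]
  ]
}}

```text
clock: 20.75
position: [581.9, -18.9, 118.8]
ee_rot: [-0.618, -0.329, 0.343, 0.626]
contact_force: [0.3, 0.3, -0.2]
gripper_width: 49.7
```

```bash
python3 - <<'E'
from plan import *
show(); todock(); plan([kn(2.13,105)],.05,vmax=15)
E
```

```text
tcp [581.9 -18.9 118.8] phi 0.992 tilt 1.31 j [ 0.24  0.43 -0.23 -0.01 -0.94 -2.39] F [ 0.3  0.3 -0.2] w 49.7 t 20.75
in dock [  5.8  99.8 118.8]
[[0.0044, 0.0068, -0.0018, -0.01, -0.012, -0.006, 0.05], [0.0044, 0.0068, -0.0018, -0.01, -0.012, -0.006, 0.05]]
```

Request:
{"op": "play_rows", "data": {
  "series": [
    [0.0045,0.007,-0.002,-0.01,-0.012,-0.006,0.05],
    [0.0045,0.007,-0.002,-0.01,-0.012,-0.006,0.05],
    [0,0.015,0,0,0,0,0.05],
    [0,0.015,0,0,0,0,0.05],
    [0,0,0,0,0,0,0.05]
  ]
}}

```text
clock: 21.25
position: [588.2, -9.6, 70.8]
ee_rot: [0.616, 0.347, -0.347, -0.616]
contact_force: [-0.2, 0.5, -0.7]
gripper_width: 50.2
```

```bash
python3 - <<'E'
from plan import *
show(); todock(); plan([kn(2.13,71)],.05,vmax=15); arc(1.6,6,71,.03)
E
```

```text
tcp [588.2  -9.6  70.8] phi 1.027 tilt 0.04 j [ 0.26  0.48 -0.28  0.   -0.8  -2.37] F [-0.2  0.5 -0.7] w 50.2 t 21.25
in dock [-0.6 90.6 70.8]
[[-0.0027, -0.0002, -0.003, 0.0, 0.012, -0.001, 0.05]]
tcp q 2.096 rad 77.0
[[0.0067, -0.0002, -0.0026, 0.0, -0.105, -0.001, 0.03], [0.0066, -0.0, 0.0003, 0.0, -0.083, -0.0, 0.03], [0.0066, 0.0, 0.0003, 0.0, -0.083, 0.0, 0.03], [0.0066, 0.0, 0.0003, 0.0, -0.083, 0.0, 0.03], [0.0066, 0.0, 0.0003, 0.0, -0.083, 0.0, 0.03], [0.0066, 0.0, 0.0003, 0.0, -0.083, 0.0, 0.03]]
```

Request:
{"op": "play_rows", "data": {
  "series": [
    [0,0,-0.002,0,0,0,0.03],
    [0.0075,0,-0.002,0,-0.1,0,0.03],
    [0.0075,0,0,0,-0.1,0,0.03],
    [0.0075,0,0,0,-0.1,0,0.03],
    [0.0075,0,0,0,-0.1,0,0.03],
    [0.0075,0,0,0,-0.1,0,0.03]
  ]
}}

```text
clock: 21.85
position: [603.8, 25.1, 73.7]
ee_rot: [0.505, 0.495, -0.495, -0.504]
contact_force: [-0.2, -0.5, 0.1]
gripper_width: 29.8
```

```bash
python3 - <<'E'
from plan import *
show(); todock(); arc(.9,6,71,.03)
E
```

```text
tcp [603.8  25.1  73.7] phi 1.551 tilt 0.11 j [ 0.31  0.5  -0.24  0.   -0.83 -1.9 ] F [-0.2 -0.5  0.1] w 29.8 t 21.85
in dock [-16.3  55.9  73.7]
tcp q 1.618 rad 82.4
[[0.0096, 0.0026, 0.0027, 0.0, -0.095, -0.002, 0.03], [0.0096, -0.0, 0.0006, 0.0, -0.12, 0.0, 0.03], [0.0096, 0.0, 0.0006, 0.0, -0.12, 0.0, 0.03], [0.0096, 0.0, 0.0006, 0.0, -0.12, 0.0, 0.03], [0.0096, 0.0, 0.0006, 0.0, -0.12, 0.0, 0.03], [0.0096, 0.0, 0.0006, 0.0, -0.12, 0.0, 0.03]]
```

Request:
{"op": "play_rows", "data": {
  "series": [
    [0.0085,0.002,0.003,0,-0.1,-0.002,0.03],
    [0.0085,0,0.001,0,-0.1,0,0.03],
    [0.0085,0,0.0006,0,-0.1,0,0.03],
    [0.0085,0,0.0006,0,-0.1,0,0.03],
    [0.0085,0,0.0006,0,-0.1,0,0.03],
    [0.0085,0,0.0006,0,-0.1,0,0.03]
  ]
}}

```text
clock: 22.45
position: [588.6, 75.8, 77.0]
ee_rot: [0.329, 0.629, -0.625, -0.323]
contact_force: [0.7, -1.5, 0.1]
gripper_width: 29.9
```

```bash
python3 - <<'E'
from plan import *
show(); todock(); arc(.4,5,71,.03)
E
```

```text
tcp [588.6  75.8  77. ] phi 2.182 tilt 0.59 j [ 0.4   0.48 -0.27  0.   -0.81 -1.36] F [ 0.7 -1.5  0.1] w 29.9 t 22.45
in dock [-1.3  5.2 77. ]
tcp q 0.964 rad 82.0
[[0.009, 0.0059, 0.0025, 0.009, -0.112, -0.006, 0.03], [0.009, 0.0, 0.0005, 0.0, -0.113, 0.0, 0.03], [0.009, 0.0, 0.0005, -0.0, -0.113, 0.0, 0.03], [0.009, 0.0, 0.0005, -0.0, -0.113, 0.0, 0.03], [0.009, 0.0, 0.0005, 0.0, -0.113, 0.0, 0.03]]
```

Request:
{"op": "play_rows", "data": {
  "series": [
    [0.0085,0.004,0.002,0.009,-0.1,-0.006,0.03],
    [0.0085,0.002,0.001,0,-0.1,0,0.03],
    [0.0085,0.001,0.0006,0,-0.1,0,0.03],
    [0.0085,0,0.0006,0,-0.1,0,0.03],
    [0.0085,0,0.0006,0,-0.1,0,0.03]
  ]
}}

```text
clock: 22.95
position: [557.6, 104.3, 75.3]
ee_rot: [0.155, 0.692, -0.689, -0.148]
contact_force: [1.6, -0.8, -0.6]
gripper_width: 29.7
```

```bash
python3 - <<'E'
from plan import *
show(); todock(); arc(.1,5,71,.03)
E
```

```text
tcp [557.6 104.3  75.3] phi 2.71 tilt 0.67 j [ 0.47  0.44 -0.34  0.   -0.77 -0.91] F [ 1.6 -0.8 -0.6] w 29.7 t 22.95
in dock [ 29.6 -23.4  75.3]
tcp q 0.45 rad 83.8
[[0.0057, 0.0042, 0.0039, 0.007, -0.055, -0.01, 0.03], [0.0056, 0.0, 0.0002, -0.0, -0.07, 0.0, 0.03], [0.0056, 0.0, 0.0002, -0.0, -0.07, 0.0, 0.03], [0.0056, 0.0, 0.0002, -0.0, -0.07, 0.0, 0.03], [0.0056, 0.0, 0.0002, -0.0, -0.07, 0.0, 0.03]]
```

Request:
{"op": "play_rows", "data": {
  "series": [
    [0.007,0.002,0.004,0.007,-0.07,-0.008,0.03],
    [0.007,0.002,0.001,0,-0.07,0,0.03],
    [0.007,0,0.0005,0,-0.07,0,0.03],
    [0.007,0,0,0,-0.07,0,0.03],
    [0.007,0,0,0,-0.07,0,0.03]
  ]
}}

```text
clock: 23.45
position: [528.6, 112.8, 77.3]
ee_rot: [0.028, 0.709, -0.705, -0.013]
contact_force: [3.3, -1.2, -1.7]
gripper_width: 30.0
```

```bash
python3 - <<'E'
from plan import *
show(); todock(); plan([dk(72,-28,71,2*np.pi)],.03,vmax=6)
E
```

```text
tcp [528.6 112.8  77.3] phi 3.083 tilt 1.27 j [ 0.51  0.4  -0.42  0.01 -0.73 -0.58] F [ 3.3 -1.2 -1.7] w 30.0 t 23.45
in dock [ 58.6 -32.   77.3]
[[0.0044, 0.002, 0.0016, 0.002, -0.021, -0.007, 0.03], [0.0044, 0.002, 0.0015, 0.002, -0.021, -0.007, 0.03], [0.0045, 0.0021, 0.0014, 0.002, -0.021, -0.007, 0.03]]
```

Request:
{"op": "play_rows", "data": {
  "series": [
    [0.006,0.003,0.003,0.004,-0.02,-0.012,0.03],
    [0.006,0.003,0.001,0.002,-0.02,-0.007,0.03],
    [0.005,0.001,0,0,0,-0.003,0.03]
  ]
}}

```text
clock: 23.75
position: [516.4, 112.4, 74.1]
ee_rot: [0.009, 0.709, -0.705, -0.0]
contact_force: [0.7, -0.1, 0.8]
gripper_width: 30.2
```

```bash
python3 - <<'E'
from plan import *
show(); todock()
E
```

```text
tcp [516.4 112.4  74.1] phi 3.128 tilt 0.79 j [ 0.52  0.39 -0.44  0.   -0.73 -0.54] F [ 0.7 -0.1  0.8] w 30.2 t 23.75
in dock [ 70.8 -31.7  74.1]
```

Request:
{"op": "play_rows", "data": {
  "series": [
    [0.003,0,0.001,0,0,-0.004,0.03],
    [0.003,0,0.001,0,0,-0.004,0.03],
    [0.003,0,0,0,0,0,0.03],
    [0.003,0,0,0,0,0,0.03]
  ]
}}

```text
clock: 24.15
position: [513.5, 112.4, 74.4]
ee_rot: [0.013, 0.711, -0.703, 0.005]
contact_force: [11.3, -6.2, -6.2]
gripper_width: 29.8
```

```bash
python3 - <<'E'
from plan import *
show(); todock()
E
```

```text
tcp [513.5 112.4  74.4] phi 3.13 tilt 1.56 j [ 0.53  0.38 -0.46  0.   -0.71 -0.54] F [11.3 -6.2 -6.2] w 29.8 t 24.15
in dock [ 73.7 -31.7  74.4]
```

Request:
{"op": "play_rows", "data": {
  "series": [
    [-0.005,0,0,0,0,0,0.032],
    [-0.001,0,0,0,0,0,0.045],
    [0,0,0,0,0,0,0.05],
    [0,-0.02,0,0,0,0,0.05],
    [0,-0.03,0,0,0,0,0.05],
    [0,-0.04,0,0,0,0,0.05],
    [0,-0.04,0,0,0,0,0.05],
    [0,-0.04,0,0,0,0,0.05],
    [0,-0.04,0,0,0,0,0.05],
    [0,0,0,0,0,0,0.05]
  ]
}}

```text
clock: 25.15
position: [506.5, 106.8, 285.9]
ee_rot: [0.004, 0.707, -0.707, -0.008]
contact_force: [1.2, 0.2, 0.2]
gripper_width: 50.3
```

```bash
python3 - <<'E'
from plan import *
from fit import pose
show(); todock(); 
for n in('side','scene','wrist'): snap(n,n+'9')
# numeric checks: dark knob blob and bits in side view
a=cv2.imread('pics/side9.png'); g=a.max(2)
for q in(0,.1,.3): print(q,w2px('side9',pose(D,[(66-80*np.sin(q),52-80*np.cos(q),z) for z in(66,94)])).round(1).tolist())
m=(g<45).astype(np.uint8); n,l,st,c=cv2.connectedComponentsWithStats(m)
for i in range(1,n):
    if 6<st[i,4]<900 and 230<c[i][1]<340 and 170<c[i][0]<370: print('side blob',st[i],c[i].round(1))
print('bits pred',w2px('side9',pose(D,[(135+x,0,66) for x in(-36,-12,12,36)])).round(1).tolist(), 'gate',w2px('side9',pose(D,[(0,40,50),(0,-28,50)])).round(1).tolist())
E
```

```text
tcp [506.5 106.8 285.9] phi 3.124 tilt 0.28 j [ 0.52  0.17 -0.16 -0.   -1.25 -0.54] F [1.2 0.2 0.2] w 50.3 t 25.15
in dock [ 80.7 -26.1 285.9]
0 [[283.1, 292.9], [283.7, 283.4]]
0.1 [[278.4, 292.6], [278.9, 283.1]]
0.3 [[269.3, 290.7], [269.5, 281.2]]
side blob [272 238  24   7  26] [283.8 241.5]
side blob [308 247   8   2   8] [311.5 247.4]
side blob [279 258  10   4  14] [282.5 259.9]
side blob [290 273   3  11  21] [291.2 278.6]
side blob [324 278  12  13 120] [329.6 283.5]
side blob [339 279  10  12  86] [343.4 284.9]
side blob [313 280   6  10  45] [315.8 285. ]
side blob [280 282  10  16 120] [284.  289.3]
side blob [298 284   9   6  31] [301.6 286.4]
side blob [289 307  69  13 419] [324.6 312.2]
side blob [304 314   6   4  11] [306.7 315.5]
side blob [269 316  15  10 103] [275.1 320.3]
side blob [285 318   5   4   7] [287.6 319.4]
bits pred [[301.8, 279.8], [315.6, 280.3], [329.4, 280.7], [343.2, 281.1]] gate [[246.9, 265.2], [244.8, 296.9]]
```

```bash
python3 - <<'E'
from plan import *
for t in('side0','side8','side9'):
    a=cv2.imread(f'pics/{t}.png').astype(int)
    for v in(275,283,290): r=a[v,232:262]; c=np.where((abs(r[:,2]-r[:,0])<25)&(r.max(1)>80))[0]+232; print(t,v,c.tolist())
print(job_done()); show()
E
```

```text
side0 275 [245, 246, 247, 248, 249]
side0 283 [246, 247]
side0 290 [246, 247, 254]
side8 275 [245, 246, 247, 248, 249]
side8 283 [246, 247]
side8 290 [246, 247]
side9 275 [245, 246, 247, 248, 249]
side9 283 [246, 247]
side9 290 [246, 247]
the job is handed in; nothing more can be done
None
the job is handed in; nothing more can be done
```

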